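# Make up a bead kit order: count beads and stack the kit cases

## Robot

A 6-joint arm with a two-finger parallel gripper is mounted at the origin on the work surface. World frame = base frame: x ahead of the robot, y to its left, z up, the work surface at z = 0. Lengths are in m, angles in rad, forces in N, time in s.
With the tool pointing down it reaches from about 0.225 to 0.875 m from the base axis. Payload 3.4 kg.
Tool frame: the origin (TCP) lies at the very end of the fingers, on their centre line; the grasp point (between the pads) lies 19 mm behind it; z points along the fingers, y is the line along which they close (so a half turn about z gives the same grasp; the last joint's range is limited). The gripper opens to 85 mm and grips with 20 to 120 N. Pads are 22 mm wide; open, the fingers measure 114 mm over their backs; the gripper's body (76 mm by 85 mm) begins 54 mm behind the grasp point. The pads swing forward as they close: fully open they stand 13 mm farther back than shut.
Start: joints at [-1.338, 0.276, 1.505, -0, 1.361, -0.121], TCP at [0.199, -0.539, 0.231] pointing down, gripper open.
Joint ranges: [-2.89, 2.89], [-0.75, 2.08], [0.22, 2.7], [-1.18, 4.32], [0.11, 2.71], [-2.7, 2.7]. Speed limits (rad/s): [2.57, 2.57, 3.14, 3.14, 3.14, 3.14].

## Interface

Orientations are given as a unit quaternion [w, x, y, z].
In Python, from rig import manip, eyes gives the robot as it stands.
- The arm moves only by the tool servo_tool, never from a script. Its argument "series" is text: rows parted by semicolons, each of 7 numbers parted by spaces: the shift along the tool's x, y, z in m, then the turn, a rotation vector about the tool's x, y, z in degrees, then the closure, from 0 (fully open) to 1 (shut). In form: dx dy dz ax ay az fingers; .... A call has 1 to 5 rows; each row is the pose to reach, as a shift and turn from the pose commanded when the call began, along the tool's axes at that moment; what a row does not reach only later rows make up. A row lasts 1/10 s, in which the tool goes at most 50 mm and 8.59 degrees, less where a joint would pass 70% of its speed; a pose out of reach is approached as far as the arm can. A call with a gripper value outside its range is refused whole. The fingers move at their own pace and stop on an object; "squeeze" is the grip in N (left out, the last holds). Time passes only in rows, so rows that repeat a pose let the fingers close. It gives the time, the measured TCP pose, the force, the opening and the grip force at its end, in the units of the state.
- manip.get_state(): the state, without advancing time (a new reading comes with each control period).
- eyes.get_image(name): name is "scene" or "top"; returns the picture (480x640x3 uint8, red, green, blue); there is no depth.
- eyes.camera_info(name): a dict with "fx", "fy", "cx", "cy" (pixels), "dist" ([k1, k2, p1, p2, k3] as OpenCV has them; the pictures are not rectified), "eye" and "orientation" of the camera in the world. Camera axes: x right, y down, z forward; pixel columns grow to the right and rows downward; lengths in m; the calibration is good to about 2 mm. A picture is of the moment at which its call begins. camera_info takes no time and is no camera call.
- manip.sign_off(): hands the job in; it is judged then, once.
The state is a dict: "clock": time; "qpos": joint angles; "qd": joint speeds; "effort": joint torques, N m; "position": TCP position; "ee_rot": TCP orientation; "contact_force": force on the tool from outside, world axes, zero at the start; "moment": the same for the moment, N m; "width": finger opening in m; "gripper_force": force on a finger pad.
Only numpy, scipy, OpenCV 4.12 (cv2) and the standard library are available. Lean on these libraries where they do the work, as an engineer would, in place of code of your own. Each camera call takes 0.05 s, during which the arm holds its last target. There are 200 camera calls.

## Task

Make up the kit order: stand the wooden bowl upright on the bench under the bead dispenser's spout and turn the paddle knob clockwise exactly one click for each kit case on the bench, so that one bead per case drops into the bowl. Stack all the cases flat into one square pile centred on the cork pad, every case in line with the pad and flush with the others, and at the end, when all is counted and stacked, set the bowl with its beads upright on the middle of the pile. Leave everything else on the bench where it is.

Things in the scene. Friction and masses are not known exactly. Their poses are not given: they have to be found in the camera images.
- dispenser: Bead dispenser, fixed on a grey foot 150 x 110 x 10 mm. Origin: on the bench under its drum; z up; the paddle knob is in front along its -x, the open aluminium chute (32 mm wide) runs along its -y from the drum to the spout, whose end plate stands at y = -131 mm, up to 110 mm high. Drum: radius 46 mm, 33 mm deep in x, axis along x at height 150 mm.
- magazine (a point): Top of the dispenser's clear magazine tube, 282 mm above the dispenser's origin: a square tube, 31 mm outside, from here down to the drum; beads queue in it in single file. On it a black cap 35 mm square, up to 288 mm. A grey column 60 mm wide stands behind.
- spout (a point): Centre of the open lower end of the dispenser's down-spout, 55 mm above the bench, at (0, -115, 55) mm in the dispenser's frame; the spout is 32 x 34 mm. Beads drop straight down from here.
- knob_axis (a point): Centre of the black paddle knob, on its turning axis (along the dispenser's x), at (-95, 0, 150) mm in the dispenser's frame. Hub radius 17 mm, 28 mm long; bearing behind it radius 13 mm. Drum and magazine begin 78 mm behind this point: a gripper pointing down fits in front of them.
- knob_wing (a point): Middle of one of the knob's three flat wings, 120 degrees apart, 40 mm from the axis; turns with it. A wing reaches 52 mm from the axis, is 8 mm thick and 24 mm wide along the axis. At joint 0, seen from the front (looking along the dispenser's +x), this wing is to the right (-y), 30 degrees above level; one is to the left, 30 degrees above level; one straight down.
- knob (a joint): Knob angle in rad, 0 at the start, growing clockwise seen from its front (its top goes towards the dispenser's -y). Detents every 1.047 rad (60 degrees, one click): past half way it snaps to the next, before that it falls back. Takes 0.1 to 0.2 N m. Does not turn back below 0. Each click lets out one bead, which reaches the bowl within 1 s.
- bowl: Turned wooden bowl, 90 mm across the rim (45 mm outer radius), 42 mm high, foot 56 mm across, wall 6 mm, a low raised button in the middle of its floor, about 0.12 kg. Origin: centre of its underside; z up. A flat handle sticks out along its -x: 22 mm wide, 10 mm thick (25 to 35 mm above the underside), from 39 to 117 mm from the bowl's axis.
- bowl_handle (a point): Point to grip on the bowl's handle, 90 mm from the bowl's axis along the bowl's -x and 30 mm above its underside (handle 22 mm wide across y).
- pad: Flat cork pad fixed to the bench, 136 mm (its x) x 80 mm (its y), 4 mm thick. Origin: centre of its underside, on the bench. The pile of cases goes here, long sides along its x.
- case1: Closed flat kit case of white plastic, its lid with three windows on gold findings, 120 mm (its x) x 64 mm (its y) x 18 mm high, about 0.12 kg, one of 2 to 4 alike (those not on the bench today read None). Origin: centre of its underside; z up. Lies lid up on the bench; gripped across its 64 mm; either face up will do.
- case2: Closed flat kit case of white plastic, its lid with three windows on gold findings, 120 mm (its x) x 64 mm (its y) x 18 mm high, about 0.12 kg, one of 2 to 4 alike (those not on the bench today read None). Origin: centre of its underside; z up. Lies lid up on the bench; gripped across its 64 mm; either face up will do.
- case3: Closed flat kit case of white plastic, its lid with three windows on gold findings, 120 mm (its x) x 64 mm (its y) x 18 mm high, about 0.12 kg, one of 2 to 4 alike (those not on the bench today read None). Origin: centre of its underside; z up. Lies lid up on the bench; gripped across its 64 mm; either face up will do.
- case4: Closed flat kit case of white plastic, its lid with three windows on gold findings, 120 mm (its x) x 64 mm (its y) x 18 mm high, about 0.12 kg, one of 2 to 4 alike (those not on the bench today read None). Origin: centre of its underside; z up. Lies lid up on the bench; gripped across its 64 mm; either face up will do.
- bead1: Amber glass bead, a ball of 22 mm diameter, origin at its centre; number 1 of those in the dispenser in the order in which they come out (6 are in it at the start). In the bowl its centre lies within 40 mm of the bowl's axis.
- bead2: Amber glass bead, a ball of 22 mm diameter, origin at its centre; number 2 of those in the dispenser in the order in which they come out (6 are in it at the start). In the bowl its centre lies within 40 mm of the bowl's axis.
- bead3: Amber glass bead, a ball of 22 mm diameter, origin at its centre; number 3 of those in the dispenser in the order in which they come out (6 are in it at the start). In the bowl its centre lies within 40 mm of the bowl's axis.
- bead4: Amber glass bead, a ball of 22 mm diameter, origin at its centre; number 4 of those in the dispenser in the order in which they come out (6 are in it at the start). In the bowl its centre lies within 40 mm of the bowl's axis.
- spool: Bystander: wooden thread spool, 40 mm across, 36 mm high; origin centre of underside.
- pliers: Bystander: pliers lying flat, about 150 mm long, 14 mm high; origin near the middle of their length.
- block: Bystander: steel bench block 63 x 63 x 19 mm; origin centre of underside.
- spinner: Bystander: wooden bead spinner bowl, 100 mm across, 42 mm high with a thin 84 mm high spindle; origin centre of underside.
- jar: Bystander: glass jar, 68 mm across, 85 mm high; origin centre of underside.
- tape: Bystander: roll of paper tape, 90 mm across, 20 mm high; origin centre of underside.
Not all that is in view belongs to the job. Several things have the shape of the pad; the one meant has the colours described above.

How it is judged:
By the outcome, as a careful person would: the job done as asked, in the order asked, and still so for the second after the job is handed in, with the robot touching nothing.
Of case1, case2, case3, case4 only 2 to 4 are there at a start; the rules pass over those that are not, and their reading is None.
At some moment in a run one of case1, case2, case3, case4 may be knocked a few centimetres aside while the robot is not near it.
It also fails if it takes over 210 s, if anything falls off the work surface, if the arm or the gripper's body presses on something with over 40 N, if the wrist force passes 120 N, or if a joint passes its speed limit or range.

## Working session

There is one attempt and no reset: what is moved stays moved. The work goes in short steps, Python scripts to look and compute and a tool call to move; the robot and the scene stay as the last step left them, time stands still between calls to the robot, and variables do not carry over. Pictures are saved under pics/ and viewed, at most 15 in all, crops included, and the job is handed in when it is done.

Besides the shell and the picture viewer there is one more tool, called after "Call:" as a command line: name --argument value ..., lists and objects as JSON in quotes. servo_tool: Moves the arm, as the interface text tells. Its arguments: {"type":"object","properties":{"series":{"type":"string"},"squeeze":{"type":"number"}},"required":["series"]}

```bash
mkdir -p pics; ls
python3 - <<'E'
from rig import manip, eyes
import cv2
for n in("scene","top"):
    im=eyes.get_image(n); cv2.imwrite(f"pics/{n}0.png",im[:,:,::-1]); print(eyes.camera_info(n))
print(manip.get_state())
E
```

```text
pics
{'fx': 586.8520769487471, 'fy': 586.8520769487471, 'cx': 330.7426753121789, 'cy': 239.32372460795494, 'dist': array([0.03540859, 0.        , 0.        , 0.        , 0.        ]), 'eye': array([ 1.32229621, -0.19027574,  1.20267968]), 'orientation': array([-0.26801097,  0.72118649,  0.60250197, -0.21225347])}
{'fx': 546.9300426846445, 'fy': 546.9300426846445, 'cx': 318.68687728751667, 'cy': 240.79107232746716, 'dist': array([-0.1111714,  0.       ,  0.       ,  0.       ,  0.       ]), 'eye': array([ 0.25171305, -0.00795423,  1.34226559]), 'orientation': array([ 0.07147952, -0.67425891,  0.73135879, -0.07334799])}
{'clock': 0.1, 'qpos': array([-1.33801393e+00,  2.76560523e-01,  1.50602761e+00, -3.54117174e-06,
        1.36067190e+00, -1.21009138e-01]), 'qd': array([ 0.00231182, -0.00111007, -0.00319854,  0.00090509,  0.00155957,
       -0.00018714]), 'effort': array([ 1.03810646e-03, -4.17699301e+01, -2.46405762e+01, -2.02143879e-04,
        5.85031608e-03,  1.91898005e-05]), 'position': array([ 0.19909278, -0.53893301,  0.23050139]), 'ee_rot': array([-8.32292270e-04,  9.84394293e-01,  1.75974942e-01, -4.82965387e-05]), 'contact_force': array([-0.83489016,  0.47815321,  0.45553954]), 'moment': array([0.00220309, 0.04789212, 0.01515877]), 'gripper_force': 0.0, 'width': 0.08521664033484223}
```

View pics/scene0.png

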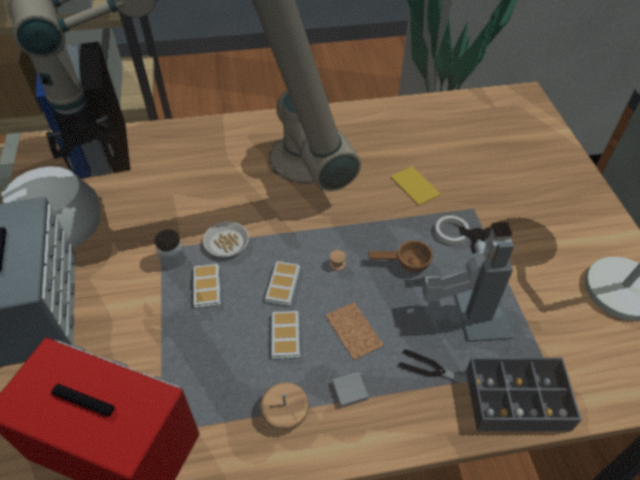

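View pics/top0.png

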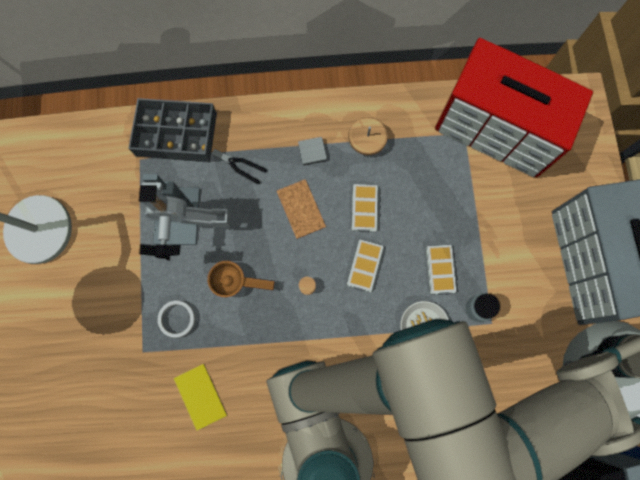

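Top view: three white cases at (365,208), (366,265) and (441,269), with none elsewhere except possibly behind the arm. The cork pad is at (301,208); the yellow mat at (200,397) is a decoy. The bowl is at (227,280) with its handle to the right. The dish at (425,318), spinner at (368,135) and tape at (177,320) are not the bowl. The dispenser cap is at (150,193), the knob at (160,250) and the spout at about (222,215).

```bash
cat > h.py <<'E'
import numpy as np, cv2
from scipy.spatial.transform import Rotation as R
from rig import manip, eyes
def cam(n):
    c=eyes.camera_info(n); q=c['orientation']
    c['R']=R.from_quat([q[1],q[2],q[3],q[0]]).as_matrix()
    c['K']=np.array([[c['fx'],0,c['cx']],[0,c['fy'],c['cy']],[0,0,1]]); return c
def rays(n,px):
    c=cam(n); u=cv2.undistortPoints(np.array(px,float).reshape(-1,1,2),c['K'],c['dist']).reshape(-1,2)
    return c['eye'],np.c_[u,np.ones(len(u))]@c['R'].T
def plane(n,px,z):
    e,d=rays(n,px); return e+d*((z-e[2])/d[:,2])[:,None]
def proj(n,P):
    c=cam(n); p=(np.array(P,float).reshape(-1,3)-c['eye'])@c['R']
    return cv2.projectPoints(p.reshape(-1,1,3),np.zeros(3),np.zeros(3),c['K'],c['dist'])[0].reshape(-1,2)
def hsv(im): return cv2.cvtColor(im,cv2.COLOR_RGB2HSV)
def rect(n,cnt,z):
    """contour -> centre, sizes, yaw of long side (deg, -90..90) on the plane z"""
    P=plane(n,cnt.reshape(-1,2),z)[:,:2]
    (c,s,a)=cv2.minAreaRect((P*1000).astype(np.float32))
    if s[0]<s[1]: s=s[::-1]; a+=90
    return np.round(c,1),np.round(s,1),round((a+90)%180-90,1)
def blobs(mask,amin,roi=None):
    m=mask.astype(np.uint8)*255
    if roi: k=np.zeros_like(m); k[roi[1]:roi[3],roi[0]:roi[2]]=1; m=m*k
    m=cv2.morphologyEx(m,cv2.MORPH_CLOSE,np.ones((5,5)))
    return [c for c in cv2.findContours(m,cv2.RETR_EXTERNAL,cv2.CHAIN_APPROX_NONE)[0] if cv2.contourArea(c)>amin]
def cases(im,n="top",roi=(235,150,475,300),z=.018):
    h=hsv(im); w=((h[...,1]<45)&(h[...,2]>165))|((h[...,0]>10)&(h[...,0]<25)&(h[...,1]>110)&(h[...,2]>190))
    return [(np.round(c.reshape(-1,2).mean(0)),)+rect(n,c,z) for c in blobs(w,400,roi)]
def tool():
    s=manip.get_state(); q=s['ee_rot']; M=R.from_quat([q[1],q[2],q[3],q[0]]).as_matrix()
    return s,M
E
cat > a.py <<'E'
from h import *
t=cv2.imread("pics/top0.png")[:,:,::-1].copy(); s=cv2.imread("pics/scene0.png")[:,:,::-1].copy()
for c in cases(t): print("case",*c)
h=hsv(t)
for p in [(365,208),(365,190),(357,208),(300,200),(227,268),(262,284),(227,281),(200,200)]: print(p,h[p[1],p[0]])
o=(h[...,0]<16)&(h[...,1]>95)&(h[...,2]>50)
for c in blobs(o,150,(195,150,335,300)): print("brown",c.reshape(-1,2).min(0),c.reshape(-1,2).max(0),cv2.contourArea(c),*rect("top",c,.004))
A=cv2.resize(t[170:330,130:290],(400,400),interpolation=2)
A2=cv2.resize(s[215:345,395:525],(400,400),interpolation=2)
cv2.imwrite("pics/c1.png",np.hstack([A,A2])[:,:,::-1])
E
python3 a.py
```

```text
case [441. 265.] [ 431.5 -316.3] [116.2  60.9] -1.4
case [366. 261.] [ 457.  -130.1] [115.4  59.5] -20.5
case [364. 204.] [ 603.5 -143.8] [116.2  59.6] -7.1
(365, 208) [ 21 162 179]
(365, 190) [ 21 161 181]
(357, 208) [ 20 163 177]
(300, 200) [ 15 134 156]
(227, 268) [ 15 161 117]
(262, 284) [ 15 161 128]
(227, 281) [ 15 160 145]
(200, 200) [85 21 74]
brown [208 261] [273 296] 1232.5 [451.1 177.8] [162.3  87.4] 85.6
brown [277 180] [324 237] 1514.0 [617.6  16. ] [135.   78.8] 18.2
```

View pics/c1.png

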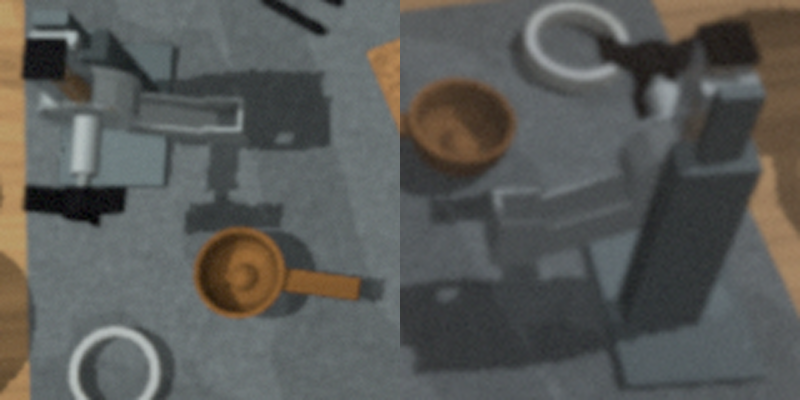

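Left crop (top): black cap centre at full px (148,193), knob wings from (140,250) to (180,250), chute end plate at (226.5,209) to (227,222), front foot corners at (155,244) and (196,244). The bowl has its button in the middle at (227,281), with the handle at (250-273,284), so it is the right thing. Right crop (scene): column, cap and spout end agree with that.

```bash
cat > b.py <<'E'
from h import *
t=cv2.imread("pics/top0.png")[:,:,::-1].copy(); h=hsv(t); g=h[...,2]
def P(px,z,n="top"): return np.round(plane(n,[px],z)[0]*1000,1)
for c in blobs(g<22,100,(135,175,190,265)):
    q=c.reshape(-1,2); print("black",q.min(0),q.max(0),*rect("top",c,.288),*rect("top",c,.15))
E0=P((226.5,208.8),.11);E1=P((226.8,222),.11); print("plate",E0,E1,(E0+E1)/2)
print("foot",P((196,244),.01),P((154.8,244),.01),P((199,186.8),.01))
# scene cap: crop (725,45)->
s=cv2.imread("pics/scene0.png")[:,:,::-1].copy(); gs=hsv(s)[...,2]
# bowl
o=(h[...,0]<18)&(h[...,1]>95)&(h[...,2]>50)
c=max(blobs(o,150,(195,240,290,320)),key=cv2.contourArea).reshape(-1,2)
W=plane("top",c,.042)[:,:2]; w=c[:,0]<244
(cc,r)=cv2.minEnclosingCircle((W[w]*1000).astype(np.float32)); print("bowl rim",cc,r)
m=np.zeros(g.shape,np.uint8); cv2.drawContours(m,[c.reshape(-1,1,2)],-1,1,-1); m[:,:250]=0
ys,xs=np.nonzero(m); H=plane("top",np.c_[xs,ys],.035)[:,:2]*1000
hc=H.mean(0); v=np.linalg.svd(H-hc)[2][0]; print("handle c",hc,"dir",v,"ang",np.degrees(np.arctan2(*(hc-cc)[::-1])),"ext",np.ptp(H@v))
E
python3 b.py
```

```text
black [141 246] [178 258] [474.1 297.3] [75.8 24.2] 85.4 [503.2 337.2] [85.7 27.3] 85.4
plate [601.7 187.2 110. ] [569.8 187.9 110. ] [585.75 187.55 110.  ]
foot [545.5 283.9  10. ] [554.1 388.7  10. ] [694.4 271.3  10. ]
bowl rim (447.6764221191406, 207.3456268310547) 45.37517166137695
handle c [429.65876674 123.90246723] dir [-0.22582249 -0.97416847] ang -102.18465290524524 ext 58.98685252660701
```

```bash
cat > d.py <<'E'
from h import *
a=np.radians(-4.7); O=np.array([.5965,.3181,0]); Rz=R.from_euler('z',a).as_matrix()
D=lambda x,y,z: O+Rz@np.array([x,y,z])/1000
pts=[D(x,y,288) for x in(-17.5,17.5) for y in(-17.5,17.5)]+[D(x,-131,110) for x in(-16,16)]+[D(-95+dx,s*45,176) for s in(-1,1) for dx in(-12,12)]+[D(0,-115,55)]+[D(-75,-55,10),D(-75,55,10),D(75,-55,10)]
B=np.array([.4477,.2073,0]);ah=np.radians(-102.4);hd=np.array([np.cos(ah),np.sin(ah),0])
pts+=[B+[0,0,.042],B+hd*.117+[0,0,.035]]
out=[]
for n,(x0,y0,w) in(("top",(130,170,160)),("scene",(395,215,130))):
    im=cv2.imread(f"pics/{n}0.png")[y0:y0+w,x0:x0+w]; k=400/w; im=cv2.resize(im,(400,400),interpolation=2)
    for p in proj(n,pts): cv2.circle(im,tuple(np.round((p-[x0,y0]+.5)*k).astype(int)),2,(0,0,255),-1)
    out.append(im)
cv2.imwrite("pics/c2.png",np.hstack(out))
E
python3 d.py
```

```text
(no output)
```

View pics/c2.png

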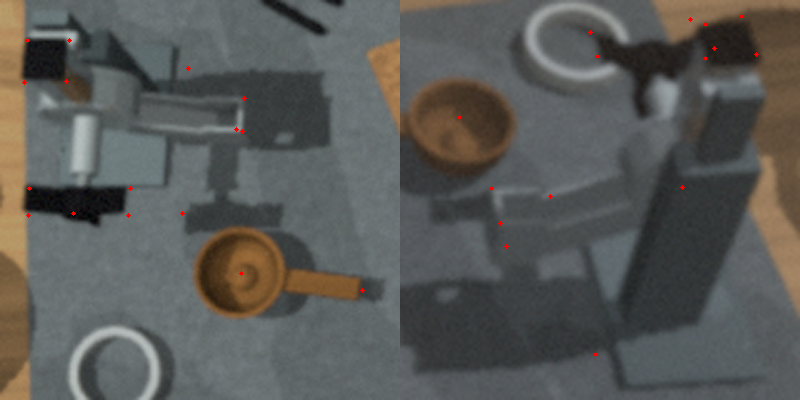

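```bash
cat >> h.py <<'E'
def go(x,y,z,yaw=None):
    """shift (mm) in present tool axes to TCP x,y,z (m), turn about tool z (deg) so tool y heads along yaw (mod 180)"""
    s,M=tool(); d=M.T@(np.array([x,y,z])-s['position'])*1000
    cur=np.degrees(np.arctan2(M[1,1],M[0,1])); t=None
    if yaw is not None: t=round(-((yaw-cur+90)%180-90),1)
    print("shift mm",np.round(d,1),"turn z",t,"cur yaw %.1f"%cur,"tilt",np.round(M[:,2],3),"q",np.round(s['qpos'],2),"F",np.round(s['contact_force'],1),"w",round(s['width'],4),"clk",round(s['clock'],1),"pos",np.round(s['position'],4))
E
python3 -c "
from h import *
go(.4284,.1194,.12,-12.4)"
```

```text
shift mm [ 443.2 -537.9  111.5] turn z -57.3 cur yaw -69.7 tilt [-0.     0.002 -1.   ] q [-1.34  0.28  1.51 -0.    1.36 -0.12] F [-0.8  0.5  0.5] w 0.0852 clk 0.1 pos [ 0.1991 -0.5389  0.2305]
```

Call:
servo_tool --series "0.0295 -0.036 0 0 0 0 0; 0.059 -0.072 0 0 0 0 0; 0.0885 -0.108 0 0 0 0 0; 0.118 -0.144 0 0 0 0 0; 0.148 -0.179 0 0 0 0 0" --squeeze 60

```text
clock: 0.6
position: [0.276, -0.3181, 0.2309]
ee_rot: [-0.0, 0.984, 0.176, 0.0]
contact_force: [0.9, -0.2, 0.8]
width: 0.0853
gripper_force: 0.0
```

Call:
servo_tool --series "0.0295 -0.036 0 0 0 0 0; 0.059 -0.072 0 0 0 0 0; 0.0885 -0.108 0 0 0 0 0; 0.118 -0.144 0 0 0 0 0; 0.148 -0.179 0 0 0 0 0"

```text
clock: 1.1
position: [0.3527, -0.0991, 0.2312]
ee_rot: [0.0, 0.984, 0.176, 0.0]
contact_force: [1.3, -1.0, -0.4]
width: 0.0857
gripper_force: 0.0
```

Call:
servo_tool --series "0.0295 -0.036 0 0 0 0 0; 0.059 -0.072 0 0 0 0 0; 0.0885 -0.108 0 0 0 0 0; 0.118 -0.144 0 0 0 0 0; 0.148 -0.179 0 0 0 0 0"

```text
clock: 1.6
position: [0.4295, 0.1202, 0.2311]
ee_rot: [0.0, 0.984, 0.176, -0.0]
contact_force: [0.4, -0.2, 0.2]
width: 0.0853
gripper_force: 0.0
```

Call:
servo_tool --series "0 0 0 0 0 -8.3 0; 0 0 0 0 0 -16.6 0; 0 0 0 0 0 -24.9 0; 0 0 0 0 0 -33.2 0; 0 0 0 0 0 -41.5 0"

```text
clock: 2.1
position: [0.4293, 0.1182, 0.2308]
ee_rot: [-0.0, 0.857, 0.516, -0.001]
contact_force: [-0.4, 1.1, -0.1]
width: 0.0853
gripper_force: 0.0
```

Call:
servo_tool --series "0 0 0.03 0 0 -8 0; 0 0 0.06 0 0 -15.8 0; 0 0 0.09 0 0 -15.8 0; 0 0 0.11 0 0 -15.8 0; 0 0 0.11 0 0 -15.8 0"

```text
clock: 2.6
position: [0.4269, 0.1178, 0.1186]
ee_rot: [-0.002, 0.78, 0.626, -0.003]
contact_force: [0.1, 0.5, 0.2]
width: 0.0855
gripper_force: 0.0
```

Run:
```python
from h import *
go(.4284,.1194,.011,-12.4)
t=eyes.get_image("top"); cv2.imwrite("pics/top1.png",t[:,:,::-1])
for c in cases(t): print(*c)
```

```text
shift mm [  2.2   1.8 107.6] turn z -0.0 cur yaw -12.4 tilt [-0.007 -0.001 -1.   ] q [ 0.11  0.18  1.94 -0.    1.02  0.33] F [0.1 0.5 0.2] w 0.0855 clk 2.6 pos [0.4269 0.1178 0.1186]
[441. 264.] [ 432.3 -316.3] [117.8  60.9] -1.4
[364. 203.] [ 603.5 -143.9] [116.3  59.8] -7.0
```

View pics/top1.png

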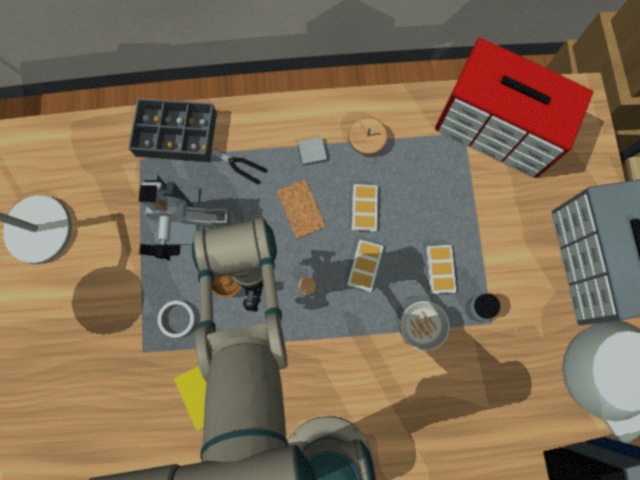

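Exactly three cases are on the bench, at (365,208), (365,265) and (441,269). The area the arm hid before is empty, so it is three clicks. Next I descend onto the handle.

Call:
servo_tool --series "0.002 0.002 0.03 0 0 0 0; 0.002 0.002 0.06 0 0 0 0; 0.002 0.002 0.09 0 0 0 0; 0.002 0.002 0.107 0 0 0 0; 0.002 0.002 0.107 0 0 0 0"

```text
clock: 3.15
position: [0.4315, 0.1196, 0.0135]
ee_rot: [-0.001, 0.78, 0.626, -0.001]
contact_force: [-0.6, -0.7, 1.1]
width: 0.0851
gripper_force: 0.0
```

Call:
servo_tool --series "0 0 0 0 0 0 0.5; 0 0 0 0 0 0 1; 0 0 0 0 0 0 1; 0 0 0 0 0 0 1; 0 0 0 0 0 0 1"

```text
clock: 3.65
position: [0.4326, 0.1197, 0.0149]
ee_rot: [0.0, 0.779, 0.626, 0.001]
contact_force: [-0.0, -0.9, 2.2]
width: 0.0207
gripper_force: 60.4
```

Call:
servo_tool --series "0 0 0 0 0 0 1; 0 0 -0.002 0 0 0 1; 0 0 -0.004 0 0 0 1; 0 0 -0.006 0 0 0 1; 0 0 -0.006 0 0 0 1"

```text
clock: 4.15
position: [0.432, 0.1196, 0.0204]
ee_rot: [0.0, 0.779, 0.626, -0.0]
contact_force: [-0.7, 0.2, -0.5]
width: 0.0208
gripper_force: 60.0
```

Run:
```python
from h import *
go(.4284,.1194,.02,-12.4)
for n in("top","scene"): cv2.imwrite(f"pics/{n}2.png",eyes.get_image(n)[:,:,::-1])
a=cv2.imread("pics/top2.png")[220:340,180:340];b=cv2.imread("pics/scene2.png")[200:320,330:490]
cv2.imwrite("pics/c3.png",np.hstack([cv2.resize(x,(400,300)) for x in(a,b)]))
```

```text
shift mm [-1.  -3.5  0.4] turn z -0.0 cur yaw -12.4 tilt [ 0. -0. -1.] q [ 0.11  0.32  2.07 -0.    0.75  0.33] F [-0.7  0.2 -0.5] w 0.0208 clk 4.2 pos [0.432  0.1196 0.0204]
```

View pics/c3.png

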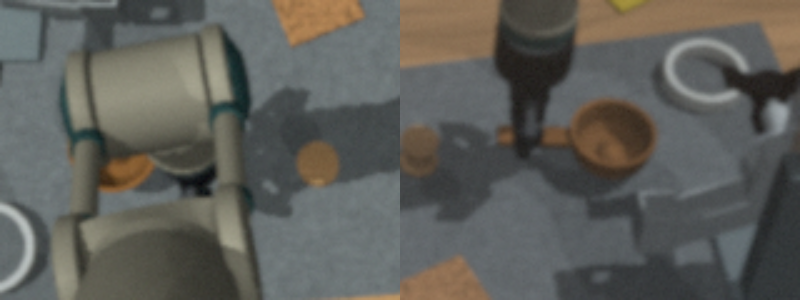

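The handle is gripped midway and the bowl hangs level. I measure the bowl in the scene view.

```bash
cat >> h.py <<'E'
def bowl(im,z,n="scene",roi=(370,215,560,330),ret=False):
    """centre of rim circle at height z, from the brown blob's outline opposite the camera side"""
    h=hsv(im); o=(h[...,0]<19)&(h[...,1]>110)&(h[...,2]>40)
    c=max(blobs(o,150,roi),key=cv2.contourArea)
    c=cv2.morphologyEx(cv2.drawContours(np.zeros(o.shape,np.uint8),[c],-1,255,-1),cv2.MORPH_OPEN,cv2.getStructuringElement(2,(17,17)))
    c=max(cv2.findContours(c,0,1)[0],key=cv2.contourArea)
    P=plane(n,c.reshape(-1,2),z)[:,:2]*1000
    m=P[:,0]<np.median(P[:,0])+8   # far arc of the rim
    A=np.c_[2*P[m],np.ones(m.sum())]; s=np.linalg.lstsq(A,(P[m]**2).sum(1),rcond=None)[0]
    return s[:2],np.sqrt(s[2]+s[0]**2+s[1]**2)
E
python3 - <<'E'
from h import *
for n,z,f in(("scene",.042,"scene0"),("scene",.0475,"scene2")):
    print(f,bowl(cv2.imread(f"pics/{f}.png")[:,:,::-1].copy(),z))
go(.432,.1196,.0204)
E
```

```text
scene0 (array([452.27526731, 206.73926213]), np.float64(39.58212338445716))
scene2 (array([455.21621282, 206.82079458]), np.float64(39.88445490508649))
shift mm [-0.   0.1 -0.2] turn z None cur yaw -12.4 tilt [-0. -0. -1.] q [ 0.11  0.32  2.07 -0.    0.75  0.33] F [-0.2 -0.9 -1.3] w 0.021 clk 4.2 pos [0.4319 0.1196 0.0202]
```

```bash
python3 -c "
from h import *
go(.5687,.1168,.0204)"
```

```text
shift mm [ 26.7 134.2  -0.2] turn z None cur yaw -12.4 tilt [-0. -0. -1.] q [ 0.11  0.32  2.07 -0.    0.75  0.33] F [-0.2 -0.9 -1.3] w 0.021 clk 4.2 pos [0.4319 0.1196 0.0202]
```

Call:
servo_tool --series "0.004 0.02 0 0 0 0 1; 0.008 0.04 0 0 0 0 1; 0.012 0.06 0 0 0 0 1; 0.016 0.08 0 0 0 0 1; 0.02 0.1 0 0 0 0 1"

```text
clock: 4.75
position: [0.5346, 0.1176, 0.02]
ee_rot: [-0.0, 0.779, 0.626, -0.0]
contact_force: [0.7, -0.5, -0.9]
width: 0.0209
gripper_force: 60.0
```

Call:
servo_tool --series "0.003 0.014 0 0 0 0 1; 0.005 0.025 0 0 0 0 1; 0.007 0.034 0 0 0 0 1; 0.007 0.034 0 0 0 0 1; 0.007 0.034 0 0 0 0 1"

```text
clock: 5.25
position: [0.5679, 0.1171, 0.02]
ee_rot: [-0.0, 0.779, 0.626, -0.001]
contact_force: [-0.4, 1.3, -2.3]
width: 0.0206
gripper_force: 60.0
```

Run:
```python
from h import *
go(.5687,.1168,.0149)
for n in("top","scene"): cv2.imwrite(f"pics/{n}3.png",eyes.get_image(n)[:,:,::-1])
a=cv2.imread("pics/top3.png")[150:270,150:310];b=cv2.imread("pics/scene3.png")[200:320,370:530]
cv2.imwrite("pics/c4.png",np.hstack([cv2.resize(x,(400,300)) for x in(a,b)]))
```

```text
shift mm [-0.2  0.9  5.1] turn z None cur yaw -12.4 tilt [-0.001 -0.    -1.   ] q [ 0.08  0.47  1.78 -0.    0.89  0.3 ] F [-0.4  1.3 -2.3] w 0.0206 clk 5.2 pos [0.5679 0.1171 0.02  ]
```

View pics/c4.png

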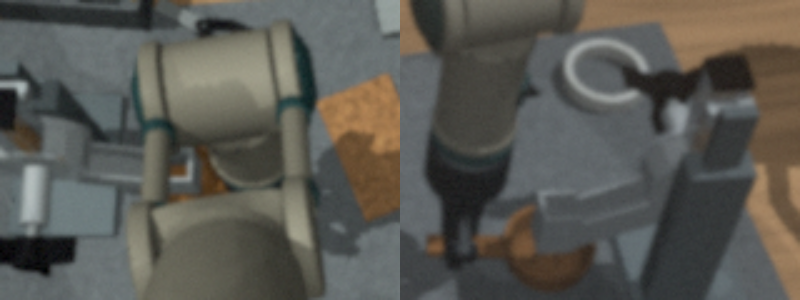

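The bowl sits under the spout. I lower it, release it and rise.

Call:
servo_tool --series "0 0 0.003 0 0 0 1; 0 0 0.006 0 0 0 1; 0 0 0.006 0 0 0 1; 0 0 0.006 0 0 0 0.5; 0 0 0.006 0 0 0 0.5"

```text
clock: 5.85
position: [0.5689, 0.1173, 0.0143]
ee_rot: [0.0, 0.78, 0.626, 0.0]
contact_force: [-0.1, 0.1, 0.1]
width: 0.0427
gripper_force: 0.0
```

Call:
servo_tool --series "0 0 0 0 0 0 0.5; 0 0 0 0 0 0 0.5; 0 0 -0.03 0 0 0 0.5; 0 0 -0.07 0 0 0 0.5; 0 0 -0.12 0 0 0 0.5"

```text
clock: 6.35
position: [0.5672, 0.1171, 0.1338]
ee_rot: [-0.001, 0.78, 0.626, -0.002]
contact_force: [0.5, 0.1, 0.1]
width: 0.0425
gripper_force: 0.0
```

Call:
servo_tool --series "-0.02 -0.04 -0.03 0 0 0 1; -0.04 -0.08 -0.06 0 0 0 1; -0.06 -0.12 -0.09 0 0 0 1; -0.06 -0.12 -0.09 0 0 0 1; -0.06 -0.12 -0.09 0 0 0 1"

```text
clock: 6.85
position: [0.4382, 0.0843, 0.2258]
ee_rot: [0.001, 0.78, 0.626, 0.002]
contact_force: [1.1, 0.1, -0.2]
width: -0.0003
gripper_force: 0.0
```

Run:
```python
from h import *
for n in("top","scene"): cv2.imwrite(f"pics/{n}4.png",eyes.get_image(n)[:,:,::-1])
print(bowl(cv2.imread("pics/scene4.png")[:,:,::-1].copy(),.042,roi=(400,250,480,330)))
a=np.radians(-4.7); O=np.array([.597,.3195]); ex=np.array([np.cos(a),np.sin(a)]); ey=np.array([-ex[1],ex[0]])
print("knob",O-.095*ex, "push at",O-.095*ex-.040*ey, ex,ey)
p=O-.095*ex-.040*ey; go(*p,.24,-4.7)
a=cv2.imread("pics/top4.png")[150:270,130:290];b=cv2.imread("pics/scene4.png")[200:320,370:530]
cv2.imwrite("pics/c5.png",np.hstack([cv2.resize(x,(400,300)) for x in(a,b)]))
```

```text
Traceback (most recent call last):
  File "h.py", line 45, in bowl
    c=max(cv2.findContours(c,0,1)[0],key=cv2.contourArea)
ValueError: max() iterable argument is empty
```

Run:
```python
from h import *
a=np.radians(-4.7); O=np.array([.597,.3195]); ex=np.array([np.cos(a),np.sin(a)]); ey=np.array([-ex[1],ex[0]])
print("knob",O-.095*ex, "push at",O-.095*ex-.040*ey, ex,ey)
p=O-.095*ex-.040*ey; go(*p,.24,-4.7)
a=cv2.imread("pics/top4.png")[150:270,130:290];b=cv2.imread("pics/scene4.png")[200:320,370:530]
cv2.imwrite("pics/c5.png",np.hstack([cv2.resize(x,(400,300)) for x in(a,b)]))
```

```text
knob [0.50231945 0.32728416] push at [0.49904191 0.28741866] [ 0.99663739 -0.08193851] [0.08193851 0.99663739]
shift mm [210.9  14.5 -15.9] turn z -7.7 cur yaw -12.4 tilt [ 0.001  0.    -1.   ] q [0.03 0.09 1.77 0.   1.29 0.25] F [ 0.1 -0.   0.1] w -0.0002 clk 7.0 pos [0.4395 0.0846 0.224 ]
```

View pics/c5.png

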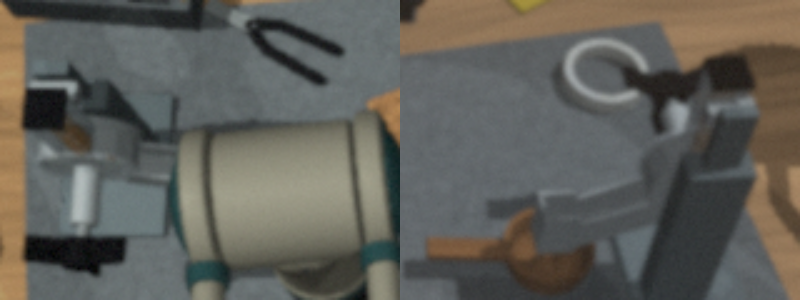

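The bowl stays upright under the spout end. Now I go over the right wing, lined up with the dispenser.

Call:
servo_tool --series "0.043 0.003 -0.004 0 0 -2 1; 0.086 0.006 -0.008 0 0 -4 1; 0.129 0.009 -0.012 0 0 -6 1; 0.172 0.012 -0.016 0 0 -7.7 1; 0.211 0.0145 -0.016 0 0 -7.7 1"

```text
clock: 7.45
position: [0.5, 0.2903, 0.2384]
ee_rot: [-0.0, 0.735, 0.678, -0.0]
contact_force: [0.1, -0.5, 0.3]
width: 0.0001
gripper_force: 0.0
```

Call:
servo_tool --series "0 0 0 0 0 0 1; 0 0 0.02 0 0 0 1; 0 0 0.04 0 0 0 1; 0 0 0.05 0 0 0 1; 0 0 0.05 0 0 0 1"

```text
clock: 7.95
position: [0.4974, 0.2866, 0.1874]
ee_rot: [-0.001, 0.736, 0.677, -0.003]
contact_force: [-0.1, -0.4, 0.6]
width: 0.0002
gripper_force: 0.0
```

Run:
```python
from h import *
go(.4990,.2874,.147,-4.7)
for n in("top","scene"): cv2.imwrite(f"pics/{n}5.png",eyes.get_image(n)[:,:,::-1])
a=cv2.imread("pics/top5.png")[150:270,130:290];b=cv2.imread("pics/scene5.png")[180:300,390:550]
cv2.imwrite("pics/c6.png",np.hstack([cv2.resize(x,(400,300)) for x in(a,b)]))
```

```text
shift mm [ 1.1  1.7 40.4] turn z -0.0 cur yaw -4.7 tilt [-0.005 -0.002 -1.   ] q [ 0.4   0.3   1.57 -0.    1.27  0.48] F [-0.1 -0.4  0.6] w 0.0002 clk 8.0 pos [0.4974 0.2866 0.1874]
```

View pics/c6.png

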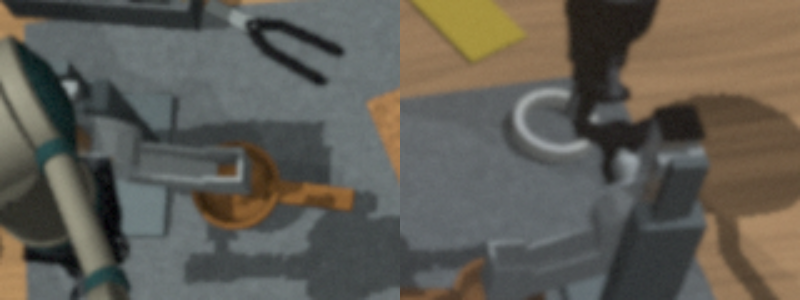

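Fingers are just above the right wing, and the bowl is centred beneath the spout. Click 1: push down.

Call:
servo_tool --series "0 0 0.008 0 0 0 1; 0 0 0.016 0 0 0 1; 0 0 0.024 0 0 0 1; 0 0 0.032 0 0 0 1; 0 0 0.038 0 0 0 1"

```text
clock: 8.55
position: [0.4981, 0.2873, 0.1516]
ee_rot: [-0.0, 0.736, 0.677, 0.0]
contact_force: [0.1, -1.2, 1.1]
width: 0.0003
gripper_force: 0.3
```

Call:
servo_tool --series "0 0 0 0 0 0 1; 0 0 0 0 0 0 1; 0 0 -0.03 0 0 0 1; 0 0 -0.06 0 0 0 1; 0 0 -0.09 0 0 0 1"

```text
clock: 9.05
position: [0.498, 0.2878, 0.2433]
ee_rot: [-0.0, 0.736, 0.677, 0.0]
contact_force: [-0.0, -0.1, 0.4]
width: -0.0001
gripper_force: 0.0
```

Call:
servo_tool --series "-0.04 -0.03 0 0 0 0 1; -0.08 -0.06 0 0 0 0 1; -0.12 -0.09 0 0 0 0 1; -0.12 -0.09 0 0 0 0 1; -0.12 -0.09 0 0 0 0 1"

```text
clock: 9.55
position: [0.3984, 0.1752, 0.243]
ee_rot: [0.0, 0.736, 0.677, 0.001]
contact_force: [0.7, -0.4, 0.6]
width: -0.0001
gripper_force: 0.0
```

Run:
```python
from h import *
go(.4990,.2874,.147,-4.7)
for n in("top","scene"): cv2.imwrite(f"pics/{n}6.png",eyes.get_image(n)[:,:,::-1])
a=cv2.imread("pics/top6.png")[160:280,130:290];b=cv2.imread("pics/scene6.png")[200:320,390:550]
cv2.imwrite("pics/c7.png",np.hstack([cv2.resize(x,(400,300)) for x in(a,b)]))
```

```text
shift mm [120.1  90.6  96.4] turn z -0.1 cur yaw -4.8 tilt [ 0.002  0.001 -1.   ] q [0.25 0.05 1.76 0.   1.33 0.34] F [ 0.7 -0.4  0.6] w -0.0001 clk 9.6 pos [0.3984 0.1752 0.243 ]
```

View pics/c7.png

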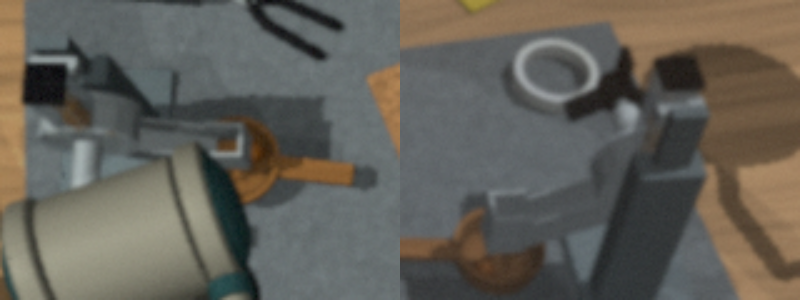

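One wing now stands straight up at crop (625,60), so the knob has made exactly one click. Click 2: push the top wing rightward.

Call:
servo_tool --series "0.037 0.018 0 0 0 0 1; 0.074 0.036 0 0 0 0 1; 0.111 0.054 0 0 0 0 1; 0.148 0.073 0 0 0 0 1; 0.184 0.091 0 0 0 0 1"

```text
clock: 10.15
position: [0.5062, 0.3544, 0.2414]
ee_rot: [-0.0, 0.735, 0.678, 0.0]
contact_force: [0.8, -0.3, -0.4]
width: 0.0004
gripper_force: 0.0
```

Call:
servo_tool --series "0 0 0 0 0 0 1; 0 0 0.02 0 0 0 1; 0 0 0.045 0 0 0 1; 0 0 0.063 0 0 0 1; 0 0 0.063 0 0 0 1"

```text
clock: 10.65
position: [0.503, 0.3508, 0.1758]
ee_rot: [-0.001, 0.735, 0.678, -0.003]
contact_force: [-0.4, -0.2, 0.2]
width: -0.0
gripper_force: 0.0
```

Run:
```python
from h import *
go(.5019,.3223,.180,-4.7)
```

```text
shift mm [-28.5   1.2  -4.1] turn z 0.0 cur yaw -4.7 tilt [-0.006 -0.003 -1.   ] q [0.5  0.37 1.5  0.   1.27 0.58] F [-0.4 -0.2  0.2] w -0.0 clk 10.7 pos [0.503  0.3508 0.1758]
```

Call:
servo_tool --series "-0.006 0 -0.001 0 0 0 1; -0.012 0 -0.002 0 0 0 1; -0.018 0 -0.002 0 0 0 1; -0.024 0 -0.002 0 0 0 1; -0.03 0 -0.002 0 0 0 1"

```text
clock: 11.15
position: [0.5024, 0.3205, 0.1823]
ee_rot: [0.001, 0.736, 0.677, 0.001]
contact_force: [-0.0, 0.3, 0.2]
width: 0.0002
gripper_force: 0.0
```

Call:
servo_tool --series "0 0 0 0 0 0 1; 0 0 0 0 0 0 1; 0 0 -0.03 0 0 0 1; 0 0 -0.06 0 0 0 1; 0 0 -0.07 0 0 0 1"

```text
clock: 11.65
position: [0.5034, 0.3217, 0.2545]
ee_rot: [0.001, 0.736, 0.677, 0.002]
contact_force: [0.5, -0.8, -0.5]
width: 0.0002
gripper_force: 0.0
```

Call:
servo_tool --series "-0.04 -0.03 0 0 0 0 1; -0.08 -0.06 0 0 0 0 1; -0.12 -0.09 0 0 0 0 1; -0.15 -0.09 0 0 0 0 1; -0.15 -0.09 0 0 0 0 1"

```text
clock: 12.15
position: [0.398, 0.1761, 0.2509]
ee_rot: [0.001, 0.737, 0.676, -0.001]
contact_force: [0.7, 0.5, -0.2]
width: 0.0
gripper_force: 0.0
```

Run:
```python
from h import *
go(.4990,.2874,.185,-4.7)
for n in("top","scene"): cv2.imwrite(f"pics/{n}7.png",eyes.get_image(n)[:,:,::-1])
a=cv2.imread("pics/top7.png")[160:280,130:290];b=cv2.imread("pics/scene7.png")[200:320,390:550]
cv2.imwrite("pics/c8.png",np.hstack([cv2.resize(x,(400,300)) for x in(a,b)]))
```

```text
shift mm [119.6  91.2  65.6] turn z -0.2 cur yaw -4.9 tilt [-0.001 -0.002 -1.   ] q [ 0.26  0.05  1.74 -0.    1.35  0.34] F [ 0.7  0.5 -0.2] w 0.0 clk 12.2 pos [0.398  0.1761 0.2509]
```

View pics/c8.png

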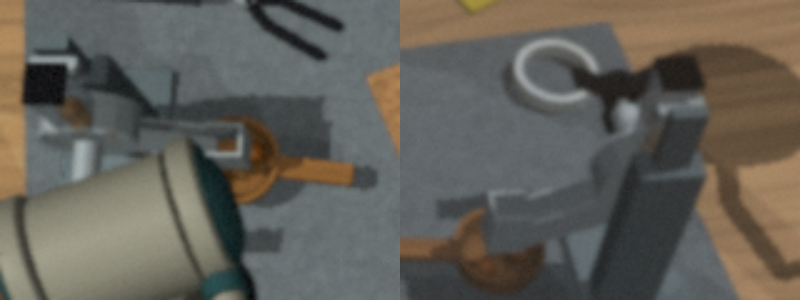

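The knob shows the starting figure again (wings left-up and right-up), so that is two clicks. Click 3: push down as before.

Call:
servo_tool --series "0.03 0.023 0 0 0 0 1; 0.06 0.046 0 0 0 0 1; 0.09 0.069 0 0 0 0 1; 0.12 0.091 0 0 0 0 1; 0.12 0.091 0 0 0 0 1"

```text
clock: 12.75
position: [0.5039, 0.2958, 0.2493]
ee_rot: [-0.0, 0.735, 0.678, 0.001]
contact_force: [-0.4, 0.1, 0.1]
width: 0.0003
gripper_force: 0.0
```

Call:
servo_tool --series "0 0 0.02 0 0 0 1; 0 0 0.04 0 0 0 1; 0 0 0.055 0 0 0 1; 0 0 0.065 0 0 0 1; 0 0 0.065 0 0 0 1"

```text
clock: 13.25
position: [0.4994, 0.2911, 0.1844]
ee_rot: [-0.001, 0.735, 0.678, -0.002]
contact_force: [-0.3, 0.0, 0.7]
width: 0.0001
gripper_force: 0.0
```

Call:
servo_tool --series "0 0 0.008 0 0 0 1; 0 0 0.016 0 0 0 1; 0 0 0.024 0 0 0 1; 0 0 0.032 0 0 0 1; 0 0 0.038 0 0 0 1"

```text
clock: 13.75
position: [0.5003, 0.2914, 0.1474]
ee_rot: [-0.0, 0.736, 0.677, -0.0]
contact_force: [-0.2, -0.2, -0.3]
width: -0.0004
gripper_force: 0.0
```

Call:
servo_tool --series "0 0 0 0 0 0 1; 0 0 0 0 0 0 1; 0 0 -0.03 0 0 0 1; 0 0 -0.06 0 0 0 1; 0 0 -0.1 0 0 0 1"

```text
clock: 14.25
position: [0.4997, 0.2911, 0.2481]
ee_rot: [-0.001, 0.736, 0.677, -0.001]
contact_force: [0.3, 0.4, 0.1]
width: -0.0002
gripper_force: 0.0
```

Call:
servo_tool --series "-0.04 -0.03 0 0 0 0 1; -0.08 -0.06 0 0 0 0 1; -0.12 -0.09 0 0 0 0 1; -0.16 -0.09 0 0 0 0 1; -0.2 -0.09 0 0 0 0 1"

```text
clock: 14.75
position: [0.3932, 0.0985, 0.2489]
ee_rot: [0.001, 0.735, 0.678, 0.001]
contact_force: [1.6, -0.9, -0.3]
width: 0.0001
gripper_force: 0.0
```

Call:
servo_tool --series "-0.04 0 0 0 0 0 1; -0.08 0 0 0 0 0 1; -0.12 0 0 0 0 0 1; -0.15 0 0 0 0 0 0; -0.15 0 0 0 0 0 0"

```text
clock: 15.25
position: [0.3821, -0.0532, 0.2487]
ee_rot: [0.001, 0.737, 0.675, -0.0]
contact_force: [0.6, 0.4, -0.5]
width: 0.0287
gripper_force: 0.0
```

Run:
```python
from h import *
im={}
for n in("top","scene"): im[n]=eyes.get_image(n); cv2.imwrite(f"pics/{n}8.png",im[n][:,:,::-1])
# knob change between pictures (dark pixels in scene, around the knob)
g=lambda k:(hsv(cv2.imread(f"pics/scene{k}.png")[:,:,::-1].copy())[215:255,610-390+390-180:660,2])
D=lambda k:(hsv(cv2.imread(f"pics/scene{k}.png")[:,:,::-1].copy())[214:260,450:510,2]<45)
for k in(4,6,7): print(k,"diff to now",(D(k)!=D(8)).sum())
print("diff 4-7",(D(4)!=D(7)).sum())
for c in cases(im["top"]): print("case",*c)
h=hsv(im["top"]); o=(h[...,0]<18)&(h[...,1]>95)&(h[...,2]>50)
for c in blobs(o,800,(250,150,345,260)): print("pad",*rect("top",c,.004))
go(.6035,-.1438,.1,82.9)
```

```text
4 diff to now 260
6 diff to now 37
7 diff to now 263
diff 4-7 37
case [365. 207.] [ 603.4 -143.9] [116.1  59.6] -7.1
pad [618.   16.3] [133.9  79.1] 18.1
shift mm [-74.5 228.5 148.6] turn z -87.8 cur yaw -4.9 tilt [ 0.001  0.001 -1.   ] q [-0.31 -0.03  1.83  0.    1.34 -0.23] F [-0.1 -0.4  0.4] w 0.043 clk 15.3 pos [ 0.382  -0.0503  0.2485]
```

Knob matches the odd-click figure (37 px difference against 263 px), so it has made three clicks. The pad is at (617.8, 16.1) mm with yaw 18.1°. I fetch the first case at (603.4, -143.9), yaw -7.1°.

Call:
servo_tool --series "-0.015 0.046 0 0 0 0 0; -0.03 0.092 0 0 0 0 0; -0.045 0.138 0 0 0 0 0; -0.06 0.184 0 0 0 0 0; -0.0745 0.2285 0 0 0 0 0"

```text
clock: 15.85
position: [0.6059, -0.1418, 0.2481]
ee_rot: [-0.0, 0.735, 0.678, 0.0]
contact_force: [0.8, 0.5, -0.3]
width: 0.0857
gripper_force: 0.0
```

Call:
servo_tool --series "0 0 0 0 0 -8.5 0; 0 0 0 0 0 -17 0; 0 0 0 0 0 -25.5 0; 0 0 0 0 0 -34 0; 0 0 0 0 0 -42.5 0"

```text
clock: 16.35
position: [0.6041, -0.1409, 0.2481]
ee_rot: [-0.0, 0.436, 0.9, 0.0]
contact_force: [0.5, 0.9, -0.3]
width: 0.0853
gripper_force: 0.0
```

Call:
servo_tool --series "0 0 0.03 0 0 -8.5 0; 0 0 0.06 0 0 -17 0; 0 0 0.09 0 0 -25.5 0; 0 0 0.12 0 0 -34 0; 0 0 0.12 0 0 -42.5 0"

```text
clock: 16.85
position: [0.6008, -0.1398, 0.1235]
ee_rot: [-0.005, 0.081, 0.997, 0.002]
contact_force: [0.1, 0.4, 0.8]
width: 0.0852
gripper_force: 0.0
```

Call:
servo_tool --series "0 0 0 0 0 -2.8 0; 0 0 0.03 0 0 -2.8 0; 0 0 0.06 0 0 -2.8 0; 0 0 0.06 0 0 -2.8 0; 0 0 0.06 0 0 -2.8 0"

```text
clock: 17.35
position: [0.6038, -0.1418, 0.0682]
ee_rot: [-0.0, 0.06, 0.998, 0.0]
contact_force: [1.4, -0.6, 0.3]
width: 0.0854
gripper_force: 0.0
```

Run:
```python
from h import *
im=eyes.get_image("scene"); cv2.imwrite("pics/scene9.png",im[:,:,::-1])
for c in cases(im,"scene",(180,250,310,365)): print("case",*c)
im=cv2.imread("pics/scene0.png")[:,:,::-1].copy()
for c in cases(im,"scene",(180,250,310,365)): print("case0",*c)
go(.6035,-.1438,-.003,82.9)
```

```text
shift mm [ 1.1 -1.5 72.3] turn z 0.2 cur yaw 83.1 tilt [ 0.002 -0.    -1.   ] q [-0.34  0.47  1.63  0.    1.04 -1.79] F [-0.4 -0.2  0.3] w 0.0854 clk 17.4 pos [ 0.6047 -0.1424  0.0693]
```

Call:
servo_tool --series "0.001 -0.0015 0.02 0 0 0 0; 0.001 -0.0015 0.04 0 0 0 0; 0.001 -0.0015 0.06 0 0 0 0; 0.001 -0.0015 0.072 0 0 0 0; 0.001 -0.0015 0.072 0 0 0 0"

```text
clock: 17.9
position: [0.6022, -0.1443, -0.0041]
ee_rot: [-0.001, 0.06, 0.998, 0.0]
contact_force: [-0.3, 0.3, -0.4]
width: 0.0851
gripper_force: 0.0
```

Call:
servo_tool --series "0 0 0 0 0 0 0.3; 0 0 0 0 0 0 0.5; 0 0 0 0 0 0 0.5; 0 0 0 0 0 0 0.5; 0 0 0 0 0 0 0.5" --squeeze 40

```text
clock: 18.4
position: [0.6037, -0.1451, -0.002]
ee_rot: [0.002, 0.06, 0.998, -0.0]
contact_force: [-0.1, 0.8, 6.6]
width: 0.0626
gripper_force: 46.0
```

Run:
```python
from h import *
go(.6035,-.1438,.06,82.9)
im=eyes.get_image("top"); cv2.imwrite("pics/top10.png",im[:,:,::-1])
im=eyes.get_image("scene"); h=hsv(im)
print(h[335,285],h[317,272],h[283,206],h[305,206],h[270,290])
```

```text
shift mm [  0.1   1.2 -62. ] turn z 0.2 cur yaw 83.1 tilt [ 0.003 -0.001 -1.   ] q [-0.35  0.55  1.71  0.    0.88 -1.8 ] F [-0.1  0.8  6.6] w 0.0626 clk 18.4 pos [ 0.6037 -0.1451 -0.002 ]
[ 19 124 103] [105  14  37] [ 19 129 107] [ 75  16 127] [24 20 64]
```

Gripped at 63 mm and centred to 0.5 mm along its length. I lift it and carry it to the pad.

Call:
servo_tool --series "0 0 -0.02 0 0 0 0.5; 0 0 -0.045 0 0 0 0.5; 0 0 -0.07 0 0 0 0.5; 0 0 -0.08 0 0 0 0.5; 0 0 -0.08 0 0 0 0.5"

```text
clock: 19.0
position: [0.6034, -0.145, 0.0778]
ee_rot: [0.002, 0.06, 0.998, -0.001]
contact_force: [0.5, 0.4, -0.9]
width: 0.0632
gripper_force: 45.3
```

Call:
servo_tool --series "0 0.03 0 0 0 -5 0.5; 0 0.06 0 0 0 -10 0.5; 0 0.09 0 0 0 -15 0.5; 0 0.12 0 0 0 -20 0.5; 0 0.15 0 0 0 -25.2 0.5"

```text
clock: 19.5
position: [0.6193, 0.0055, 0.0743]
ee_rot: [-0.002, -0.16, 0.987, 0.0]
contact_force: [0.3, -0.8, -1.5]
width: 0.0625
gripper_force: 45.2
```

Call:
servo_tool --series "0 0 0 0 0 0 0.5; 0 0 0 0 0 0 0.5; 0 0 0 0 0 0 0.5; 0 0 0 0 0 0 0.5; 0 0 0 0 0 0 0.5"

```text
clock: 20.0
position: [0.6203, 0.0032, 0.0761]
ee_rot: [-0.0, -0.158, 0.987, -0.0]
contact_force: [0.3, 0.1, -1.8]
width: 0.0627
gripper_force: 45.2
```

Run:
```python
from h import *
go(.6178,.0161,.002,108.15)
im=eyes.get_image("top"); cv2.imwrite("pics/top11.png",im[:,:,::-1])
for c in cases(im): print("case",*c)
```

```text
shift mm [-1.7 13.  74.1] turn z 0.0 cur yaw 108.2 tilt [-0. -0. -1.] q [-0.11  0.46  1.63 -0.    1.06 -1.99] F [ 0.3  0.1 -1.8] w 0.0627 clk 20.0 pos [0.6203 0.0032 0.0761]
case [365. 265.] [ 457.1 -130.2] [116.1  60. ] -20.7
```

Call:
servo_tool --series "-0.0017 0.013 0.015 0 0 0 0.5; -0.0017 0.013 0.03 0 0 0 0.5; -0.0017 0.013 0.05 0 0 0 0.5; -0.0017 0.013 0.066 0 0 0 0.5; -0.0017 0.013 0.066 0 0 0 0.5"

```text
clock: 20.55
position: [0.6161, 0.0168, 0.0081]
ee_rot: [-0.002, -0.158, 0.987, 0.001]
contact_force: [-0.7, -0.4, -1.6]
width: 0.0628
gripper_force: 45.1
```

Call:
servo_tool --series "0 0 0 0 0 0 0.5; 0 0 0 0 0 0 0.5; 0 0 0 0 0 0 0.5"

```text
clock: 20.85
position: [0.6189, 0.017, 0.0114]
ee_rot: [0.001, -0.159, 0.987, -0.0]
contact_force: [-0.4, -0.0, -2.1]
width: 0.063
gripper_force: 45.2
```

Run:
```python
from h import *
go(.6178,.0161,.002,108.15)
```

```text
shift mm [ 1.3 -0.5  9.4] turn z 0.1 cur yaw 108.3 tilt [ 0.002 -0.    -1.   ] q [-0.08  0.53  1.7  -0.    0.91 -1.97] F [-0.4 -0.  -2.1] w 0.063 clk 20.9 pos [0.6189 0.017  0.0114]
```

Call:
servo_tool --series "0.001 -0.0005 0.003 0 0 0 0.5; 0.001 -0.0005 0.006 0 0 0 0.5; 0.001 -0.0005 0.008 0 0 0 0.5; 0.001 -0.0005 0.0095 0 0 0 0.5; 0.001 -0.0005 0.0095 0 0 0 0.5"

```text
clock: 21.35
position: [0.617, 0.0163, 0.002]
ee_rot: [-0.0, -0.159, 0.987, -0.0]
contact_force: [-2.1, 0.5, 7.0]
width: 0.0631
gripper_force: 46.2
```

Call:
servo_tool --series "0 0 0 0 0 0 0.5; 0 0 0 0 0 0 0; 0 0 0 0 0 0 0; 0 0 0 0 0 0 0; 0 0 0 0 0 0 0"

```text
clock: 21.85
position: [0.6172, 0.0163, 0.0006]
ee_rot: [-0.0, -0.159, 0.987, -0.0]
contact_force: [0.6, -0.0, 0.4]
width: 0.0852
gripper_force: 0.0
```

Call:
servo_tool --series "0 0 -0.02 0 0 0 0; 0 0 -0.05 0 0 0 0; 0 0 -0.09 0 0 0 0; 0 0 -0.13 0 0 0 0; 0 0 -0.13 0 0 0 0"

```text
clock: 22.35
position: [0.6214, 0.0161, 0.137]
ee_rot: [0.006, -0.159, 0.987, -0.002]
contact_force: [0.7, -0.2, 0.3]
width: 0.0854
gripper_force: 0.0
```

Call:
servo_tool --series "0.04 -0.02 0 0 0 0 0; 0.08 -0.04 0 0 0 0 0; 0.12 -0.06 0 0 0 0 0; 0.16 -0.08 0 0 0 0 0; 0.19 -0.1 0 0 0 0 0"

```text
clock: 22.85
position: [0.4653, -0.1388, 0.1299]
ee_rot: [-0.001, -0.159, 0.987, 0.0]
contact_force: [0.5, -0.6, 0.9]
width: 0.0853
gripper_force: 0.0
```

Call:
servo_tool --series "0.04 -0.02 0 0 0 0 0; 0.08 -0.05 0 0 0 0 0; 0.08 -0.08 0 0 0 0 0; 0.08 -0.08 0 0 0 0 0; 0.08 -0.08 0 0 0 0 0"

```text
clock: 23.35
position: [0.4168, -0.2394, 0.1301]
ee_rot: [-0.0, -0.158, 0.987, 0.001]
contact_force: [-1.0, -0.5, -0.0]
width: 0.0852
gripper_force: 0.0
```

Run:
```python
from h import *
im=eyes.get_image("top"); cv2.imwrite("pics/top12.png",im[:,:,::-1])
cv2.imwrite("pics/scene12.png",eyes.get_image("scene")[:,:,::-1])
for c in cases(im): print("case",*c)
for c in cases(im,roi=(250,150,345,260),z=.022): print("case on pad",*c)
h=hsv(im); o=(h[...,0]<18)&(h[...,1]>95)&(h[...,2]>50)
for c in blobs(o,500,(250,150,345,260)): print("pad",*rect("top",c,.004))
go(.457,-.130,.1,69.4)
```

```text
case [365. 276.] [ 429.7 -129.4] [116.4  60.2] -20.6
case [299. 206.] [618.6  18.8] [117.5  61.2] 18.0
case on pad [299. 206.] [617.5  18.7] [117.1  61.1] 18.0
shift mm [-72.2  90.   30.3] turn z 38.9 cur yaw 108.3 tilt [-0.001  0.001 -1.   ] q [-0.66  0.22  1.86  0.    1.07 -2.55] F [ 0.1  0.6 -0.1] w 0.0853 clk 23.4 pos [ 0.4168 -0.2381  0.1302]
```

Case B was knocked and is now at (429.7, -129.4). I check how case A sits within the pad ring.

```bash
cat > m.py <<'E'
from h import *
import sys
im=cv2.imread(sys.argv[1])[:,:,::-1].copy(); z=float(sys.argv[2])
h=hsv(im); o=(h[...,0]<19)&(h[...,1]>80)&(h[...,2]>40)
big=cv2.resize(im[160:260,250:350],(600,600),interpolation=2)
cv2.imwrite("pics/c9.png",cv2.resize(im[160:260,250:350],(600,600),interpolation=cv2.INTER_CUBIC)[:,:,::-1])
# edge profiles through case centre along the pad's axes
th=np.radians(18.15); C=np.array([.6178,.0161]); ax=[np.array([np.cos(th),np.sin(th)]),np.array([-np.sin(th),np.cos(th)])]
g=cv2.GaussianBlur(h,(3,3),0).astype(np.float32)
for k in(0,1):
  for off in(-20,0,20):
    d=np.arange(-.08,.0801,.002); P=C+d[:,None]*ax[k]+off/1000*ax[1-k]
    for zz in(.004,z):
        px=proj("top",np.c_[P,np.full(len(d),zz)]).astype(np.float32)
        S=cv2.remap(g[...,1],px[:,0],px[:,1],1).ravel();V=cv2.remap(g[...,2],px[:,0],px[:,1],1).ravel()
        if zz==.004: e=np.nonzero((S>85))[0]; print("ax",k,"off",off,"pad  edges",d[e[0]]*1000,d[e[-1]]*1000)
        else: e=np.nonzero((S<60)&(V>120))[0]; print("    white edges",np.round(d[e[0]]*1000),np.round(d[e[-1]]*1000))
E
python3 m.py pics/top12.png .022
```

```text
ax 0 off -20 pad  edges -65.99999999999999 58.00000000000012
    white edges -60.0 62.0
ax 0 off 0 pad  edges -65.99999999999999 58.00000000000012
    white edges -80.0 64.0
ax 0 off 20 pad  edges -67.99999999999999 58.00000000000012
    white edges -60.0 80.0
ax 1 off -20 pad  edges -37.999999999999964 38.00000000000011
    white edges -52.0 56.0
ax 1 off 0 pad  edges -37.999999999999964 38.00000000000011
    white edges -72.0 80.0
ax 1 off 20 pad  edges -37.999999999999964 38.00000000000011
    white edges -80.0 72.0
```

View pics/c9.png

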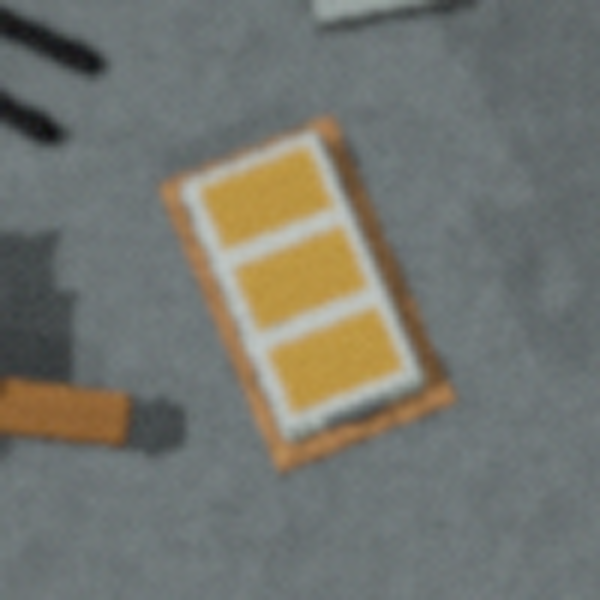

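Margins: about 8 mm on the left and 9.6 mm on the right, before a 1.3 mm parallax correction. The case therefore sits about 2.4 mm too far along the pad's +y. I go back and centre it by closing the fingers at the corrected spot.

Call:
servo_tool --series "-0.045 0 0 0 0 0 0; -0.09 0.01 0 0 0 0 0; -0.13 0.03 0 0 0 0 0; -0.17 0.05 0 0 0 0 0; -0.2 0.08 0 0 0 0 0"

```text
clock: 23.95
position: [0.5843, -0.0982, 0.1304]
ee_rot: [0.0, -0.16, 0.987, -0.0]
contact_force: [0.9, -1.1, 0.9]
width: 0.0852
gripper_force: 0.0
```

Call:
servo_tool --series "-0.02 0.04 0 0 0 0 0; -0.04 0.07 0 0 0 0 0; -0.067 0.095 0 0 0 0 0; -0.067 0.095 0 0 0 0 0; -0.067 0.095 0 0 0 0 0"

```text
clock: 24.45
position: [0.6153, 0.0125, 0.1303]
ee_rot: [-0.001, -0.161, 0.987, -0.0]
contact_force: [-0.3, 0.3, -0.6]
width: 0.0857
gripper_force: 0.0
```

```bash
python3 -c "
from h import *
go(.6175,.0137,.05,108.15)"
```

```text
shift mm [-2.6  0.4 80.3] turn z 0.3 cur yaw 108.5 tilt [-0.001 -0.    -1.   ] q [-0.09  0.41  1.57 -0.    1.17 -1.99] F [-0.3  0.3 -0.6] w 0.0857 clk 24.4 pos [0.6153 0.0125 0.1303]
```

Call:
servo_tool --series "-0.0026 0.0004 0.04 0 0 0.3 0; -0.0026 0.0004 0.08 0 0 0.3 0; -0.0026 0.0004 0.11 0 0 0.3 0; -0.0026 0.0004 0.125 0 0 0.3 0; -0.0026 0.0004 0.125 0 0 0.3 0"

```text
clock: 24.95
position: [0.6151, 0.0111, 0.0031]
ee_rot: [-0.003, -0.156, 0.988, 0.001]
contact_force: [-0.5, 0.2, -0.1]
width: 0.0852
gripper_force: 0.0
```

Call:
servo_tool --series "0 0 0 0 0 0 0; 0 0 0 0 0 0 0; 0 0 0 0 0 0 0" --squeeze 25

```text
clock: 25.25
position: [0.6192, 0.0115, 0.0073]
ee_rot: [0.001, -0.156, 0.988, -0.0]
contact_force: [-0.1, -0.5, 0.2]
width: 0.0856
gripper_force: 0.0
```

```bash
python3 -c "
from h import *
go(.6175,.0137,.004,108.15)"
```

```text
shift mm [1.  2.6 3.3] turn z -0.2 cur yaw 108.0 tilt [ 0.003 -0.    -1.   ] q [-0.09  0.53  1.7  -0.    0.9  -1.98] F [-0.1 -0.5  0.2] w 0.0856 clk 25.2 pos [0.6192 0.0115 0.0073]
```

Call:
servo_tool --series "0.0005 0.0026 0.0025 0 0 -0.2 0; 0.0005 0.0026 0.0025 0 0 -0.2 0; 0.0005 0.0026 0.0025 0 0 -0.2 0; 0.0005 0.0026 0.0025 0 0 -0.2 0.5; 0.0005 0.0026 0.0025 0 0 -0.2 0.5"

```text
clock: 25.75
position: [0.6171, 0.0143, 0.0035]
ee_rot: [0.0, -0.158, 0.987, 0.0]
contact_force: [-0.1, 0.4, -2.2]
width: 0.0633
gripper_force: 28.4
```

Call:
servo_tool --series "0 0 0 0 0 0 0.5; 0 0 0 0 0 0 0.5; 0 0 0 0 0 0 0.5; 0 0 0 0 0 0 0.5; 0 0 0 0 0 0 0.5"

```text
clock: 26.25
position: [0.6171, 0.0142, 0.0035]
ee_rot: [0.0, -0.158, 0.987, 0.0]
contact_force: [-0.1, -0.3, 3.5]
width: 0.0636
gripper_force: 28.9
```

Call:
servo_tool --series "0 0 0 0 0 0 0; 0 0 0 0 0 0 0; 0 0 0 0 0 0 0; 0 0 -0.03 0 0 0 0; 0 0 -0.07 0 0 0 0"

```text
clock: 26.75
position: [0.6149, 0.0142, 0.0714]
ee_rot: [-0.003, -0.158, 0.987, 0.001]
contact_force: [0.8, 0.1, 0.5]
width: 0.0854
gripper_force: 0.0
```

Call:
servo_tool --series "0.04 -0.02 -0.02 0 0 0 0; 0.08 -0.04 -0.04 0 0 0 0; 0.12 -0.06 -0.06 0 0 0 0; 0.16 -0.08 -0.06 0 0 0 0; 0.19 -0.1 -0.06 0 0 0 0"

```text
clock: 27.25
position: [0.4657, -0.1412, 0.134]
ee_rot: [0.0, -0.158, 0.987, -0.001]
contact_force: [0.7, 0.2, 0.1]
width: 0.0856
gripper_force: 0.0
```

Call:
servo_tool --series "0.04 -0.02 0 0 0 0 0; 0.08 -0.05 0 0 0 0 0; 0.08 -0.08 0 0 0 0 0; 0.08 -0.08 0 0 0 0 0; 0.08 -0.08 0 0 0 0 0"

```text
clock: 27.75
position: [0.4163, -0.2415, 0.1331]
ee_rot: [-0.0, -0.157, 0.988, 0.0]
contact_force: [0.9, -0.3, -0.1]
width: 0.0855
gripper_force: 0.0
```

Run:
```python
from h import *
im=eyes.get_image("top"); cv2.imwrite("pics/top13.png",im[:,:,::-1])
for c in cases(im): print("case",*c)
for c in cases(im,roi=(250,150,345,260),z=.022): print("case on pad",*c)
go(.4297,-.130,.05,69.4)
```

```text
case [365. 276.] [ 429.8 -129.5] [116.6  60.2] -20.5
case [300. 206.] [619.5  16.9] [117.8  61.4] 18.3
case on pad [300. 206.] [618.4  16.9] [117.5  61.2] 18.3
shift mm [-47.3 100.8  83.1] turn z 38.7 cur yaw 108.1 tilt [-0.001  0.001 -1.   ] q [-0.67  0.22  1.85  0.    1.07 -2.56] F [ 0.3 -0.3 -0.3] w 0.0855 clk 27.8 pos [ 0.4162 -0.2406  0.133 ]
```

Now within 1 mm and 0.2° of the pad. Next case B.

Call:
servo_tool --series "-0.01 0.022 0 0 0 7.8 0; -0.02 0.044 0 0 0 15.6 0; -0.03 0.066 0 0 0 23.4 0; -0.04 0.088 0 0 0 31.2 0; -0.0475 0.101 0 0 0 38.7 0"

```text
clock: 28.3
position: [0.4293, -0.1271, 0.133]
ee_rot: [-0.001, 0.179, 0.984, 0.001]
contact_force: [0.3, -0.2, 0.4]
width: 0.085
gripper_force: 0.0
```

Call:
servo_tool --series "0 0 0.02 0 0 0 0; 0 0 0.05 0 0 0 0; 0 0 0.083 0 0 0 0; 0 0 0.083 0 0 0 0; 0 0 0.083 0 0 0 0" --squeeze 40

```text
clock: 28.8
position: [0.4299, -0.1292, 0.0503]
ee_rot: [-0.001, 0.177, 0.984, 0.0]
contact_force: [0.3, 0.1, 0.7]
width: 0.0856
gripper_force: 0.0
```

```bash
python3 -c "
from h import *
go(.4297,-.1309,-.0025,69.5)"
```

```text
shift mm [-0.5 -1.6 52.8] turn z 0.1 cur yaw 69.6 tilt [-0.002  0.001 -1.   ] q [-0.45  0.28  2.03  0.    0.84 -1.66] F [0.3 0.1 0.7] w 0.0856 clk 28.8 pos [ 0.4299 -0.1292  0.0503]
```

Call:
servo_tool --series "-0.0005 -0.0016 0.02 0 0 0 0; -0.0005 -0.0016 0.04 0 0 0 0; -0.0005 -0.0016 0.053 0 0 0 0; -0.0005 -0.0016 0.053 0 0 0 0; -0.0005 -0.0016 0.053 0 0 0 0"

```text
clock: 29.3
position: [0.4313, -0.1323, -0.0014]
ee_rot: [0.001, 0.178, 0.984, -0.0]
contact_force: [0.1, 0.9, 0.2]
width: 0.0853
gripper_force: 0.0
```

Call:
servo_tool --series "0 0 0 0 0 0 0; 0 0 0 0 0 0 0.5; 0 0 0 0 0 0 0.5; 0 0 0 0 0 0 0.5; 0 0 0 0 0 0 0.5"

```text
clock: 29.8
position: [0.4308, -0.1322, -0.0016]
ee_rot: [0.001, 0.178, 0.984, -0.0]
contact_force: [-0.1, 0.7, 7.5]
width: 0.063
gripper_force: 43.1
```

Call:
servo_tool --series "0 0 0 0 0 0 0.5; 0 0 0 0 0 0 0.5; 0 0 0 0 0 0 0.5"

```text
clock: 30.1
position: [0.4308, -0.1321, -0.0016]
ee_rot: [0.001, 0.178, 0.984, -0.0]
contact_force: [-0.0, 1.3, 7.3]
width: 0.0633
gripper_force: 43.1
```

Call:
servo_tool --series "0 0 -0.02 0 0 0 0.5; 0 0 -0.05 0 0 0 0.5; 0 0 -0.08 0 0 0 0.5; 0 0 -0.1 0 0 0 0.5; 0 0 -0.1 0 0 0 0.5"

```text
clock: 30.6
position: [0.4321, -0.1329, 0.0999]
ee_rot: [0.003, 0.178, 0.984, -0.001]
contact_force: [1.4, -0.2, -1.7]
width: 0.0629
gripper_force: 46.3
```

```bash
python3 -c "
from h import *
go(.618,.0144,.06,108.15)"
```

```text
shift mm [-122.2  203.1   40.6] turn z -38.7 cur yaw 69.5 tilt [ 0.006 -0.003 -1.   ] q [-0.45  0.21  1.96 -0.    0.96 -1.66] F [ 1.4 -0.2 -1.7] w 0.0629 clk 30.6 pos [ 0.4321 -0.1329  0.0999]
```

Call:
servo_tool --series "-0.025 0.041 0 0 0 -7.7 0.5; -0.049 0.082 0 0 0 -15.4 0.5; -0.074 0.122 0 0 0 -23.1 0.5; -0.098 0.163 0 0 0 -30.9 0.5; -0.122 0.203 0 0 0 -38.7 0.5"

```text
clock: 31.1
position: [0.6158, 0.0168, 0.0953]
ee_rot: [-0.001, -0.161, 0.987, 0.0]
contact_force: [0.3, -1.3, -1.2]
width: 0.0631
gripper_force: 46.3
```

Call:
servo_tool --series "0 0 0 0 0 0 0.5; 0 0 0.02 0 0 0 0.5; 0 0 0.04 0 0 0 0.5; 0 0 0.04 0 0 0 0.5; 0 0 0.04 0 0 0 0.5"

```text
clock: 31.6
position: [0.6144, 0.0151, 0.0561]
ee_rot: [-0.001, -0.158, 0.988, 0.0]
contact_force: [0.1, -0.3, -1.4]
width: 0.0626
gripper_force: 46.2
```

Call:
servo_tool --series "0 0 0.01 0 0 0 0.5; 0 0 0.02 0 0 0 0.5; 0 0 0.025 0 0 0 0.5; 0 0 0.025 0 0 0 0.5; 0 0 0.025 0 0 0 0.5"

```text
clock: 32.1
position: [0.6156, 0.0153, 0.0323]
ee_rot: [0.0, -0.158, 0.987, -0.0]
contact_force: [-0.0, -0.1, -2.1]
width: 0.0628
gripper_force: 46.3
```

```bash
python3 -c "
from h import *
go(.6193,.0148,.0205,108.15)"
```

```text
shift mm [-3.3 -1.6 11.8] turn z 0.0 cur yaw 108.2 tilt [ 0. -0. -1.] q [-0.09  0.5   1.68 -0.    0.96 -1.98] F [-0.  -0.1 -2.1] w 0.0628 clk 32.1 pos [0.6156 0.0153 0.0323]
```

Call:
servo_tool --series "-0.0033 -0.0016 0.003 0 0 0 0.5; -0.0033 -0.0016 0.006 0 0 0 0.5; -0.0033 -0.0016 0.006 0 0 0 0.5; -0.0033 -0.0016 0.006 0 0 0 0.5; -0.0033 -0.0016 0.006 0 0 0 0.5"

```text
clock: 32.6
position: [0.6192, 0.0149, 0.0263]
ee_rot: [0.0, -0.158, 0.987, -0.0]
contact_force: [0.1, 0.4, -1.9]
width: 0.0631
gripper_force: 46.3
```

```bash
python3 -c "
from h import *
go(.6193,.0148,.0205,108.15)"
```

```text
shift mm [-0.1 -0.1  5.8] turn z 0.0 cur yaw 108.2 tilt [ 0. -0. -1.] q [-0.09  0.51  1.68 -0.    0.95 -1.98] F [ 0.1  0.4 -1.9] w 0.0631 clk 32.6 pos [0.6192 0.0149 0.0263]
```

Call:
servo_tool --series "0 0 0.002 0 0 0 0.5; 0 0 0.004 0 0 0 0.5; 0 0 0.006 0 0 0 0.5; 0 0 0.006 0 0 0 0.5; 0 0 0.006 0 0 0 0.5"

```text
clock: 33.1
position: [0.6192, 0.0149, 0.0204]
ee_rot: [0.0, -0.158, 0.987, -0.0]
contact_force: [-0.4, 0.0, 0.6]
width: 0.0629
gripper_force: 46.6
```

Call:
servo_tool --series "0 0 0 0 0 0 0; 0 0 0 0 0 0 0; 0 0 0 0 0 0 0; 0 0 -0.03 0 0 0 0; 0 0 -0.07 0 0 0 0"

```text
clock: 33.6
position: [0.6173, 0.015, 0.0887]
ee_rot: [-0.003, -0.158, 0.987, 0.001]
contact_force: [0.1, -0.1, 0.3]
width: 0.0852
gripper_force: 0.0
```

Call:
servo_tool --series "0.04 -0.02 -0.02 0 0 0 0; 0.08 -0.04 -0.04 0 0 0 0; 0.12 -0.06 -0.06 0 0 0 0; 0.16 -0.08 -0.06 0 0 0 0; 0.19 -0.1 -0.06 0 0 0 0"

```text
clock: 34.1
position: [0.4681, -0.1404, 0.1513]
ee_rot: [0.0, -0.158, 0.987, -0.001]
contact_force: [0.2, 0.5, 0.1]
width: 0.0854
gripper_force: 0.0
```

Run:
```python
from h import *
im=eyes.get_image("top"); cv2.imwrite("pics/top14.png",im[:,:,::-1])
for c in cases(im): print("case",*c)
for c in cases(im,roi=(250,150,345,260),z=.040): print("case on pad",*c)
go(.4316,-.319,.12,88.6)
```

```text
case [442. 278.] [ 409.6 -315.9] [72.4 60.9] -1.6
case [300. 205.] [622.9  17.3] [119.  63.] 18.0
case on pad [300. 205.] [616.8  16.8] [117.   61.9] 18.0
shift mm [  85.9 -156.1   31.6] turn z 19.5 cur yaw 108.1 tilt [-0.004 -0.004 -1.   ] q [-0.44  0.21  1.81 -0.01  1.12 -2.32] F [-2.6 -3.  -0.9] w 0.0857 clk 34.1 pos [ 0.4649 -0.1439  0.1508]
```

Call:
servo_tool --series "0.017 -0.031 0.006 0 0 4 0; 0.034 -0.062 0.012 0 0 8 0; 0.051 -0.093 0.018 0 0 12 0; 0.068 -0.124 0.024 0 0 16 0; 0.0855 -0.155 0.03 0 0 19.6 0"

```text
clock: 34.65
position: [0.4369, -0.3147, 0.1202]
ee_rot: [0.0, 0.014, 1.0, -0.0]
contact_force: [-0.0, 0.9, 0.6]
width: 0.0855
gripper_force: 0.0
```

Call:
servo_tool --series "0 0 0 0 0 0 0; 0 0 0 0 0 0 0"

```text
clock: 34.85
position: [0.4368, -0.3136, 0.12]
ee_rot: [-0.0, 0.013, 1.0, 0.001]
contact_force: [-0.6, 0.9, 0.5]
width: 0.0851
gripper_force: 0.0
```

Run:
```python
from h import *
print("jar",plane("top",[(487,305)],.085),"dish",plane("top",[(425,320)],.03))
go(.4317,-.3177,-.002,88.5)
im=eyes.get_image("scene"); cv2.imwrite("pics/scene15.png",im[:,:,::-1])
for f in ("scene0","scene15"):
    h=hsv(cv2.imread(f"pics/{f}.png")[:,:,::-1].copy()); o=(h[...,0]>12)&(h[...,0]<26)&(h[...,1]>80)&(h[...,2]>70)
    for c in blobs(o,60,(185,255,225,315)): print(f,cv2.boundingRect(c),*rect("scene",c,.018))
```

```text
jar [[ 0.32975758 -0.39822927  0.085     ]] dish [[ 0.31077672 -0.26041218  0.03      ]]
shift mm [  4.9  -4.4 122. ] turn z -0.0 cur yaw 88.5 tilt [-0.     0.001 -1.   ] q [-0.75  0.31  1.76  0.    1.08 -2.3 ] F [-0.6  0.9  0.5] w 0.0851 clk 34.9 pos [ 0.4368 -0.3136  0.12  ]
scene0 (196, 266, 20, 35) [ 435. -318.] [102.2  46.3] -2.2
scene15 (196, 266, 20, 36) [ 435.1 -318. ] [102.5  46.3] -2.2
```

Case C has not moved, and the jar is clear. I descend and grip it.

Call:
servo_tool --series "0.005 -0.0044 0.04 0 0 0 0; 0.005 -0.0044 0.08 0 0 0 0; 0.005 -0.0044 0.11 0 0 0 0; 0.005 -0.0044 0.122 0 0 0 0; 0.005 -0.0044 0.122 0 0 0 0"

```text
clock: 35.4
position: [0.4314, -0.3158, -0.0028]
ee_rot: [-0.001, 0.012, 1.0, 0.001]
contact_force: [-0.2, -0.5, 0.7]
width: 0.0856
gripper_force: 0.0
```

Call:
servo_tool --series "0 0 0 0 0 0 0; 0 0 0 0 0 0 0; 0 0 0 0 0 0 0.5; 0 0 0 0 0 0 0.5; 0 0 0 0 0 0 0.5"

```text
clock: 35.9
position: [0.4326, -0.3182, -0.0002]
ee_rot: [0.001, 0.012, 1.0, -0.001]
contact_force: [-0.2, 0.6, 5.5]
width: 0.063
gripper_force: 43.6
```

Call:
servo_tool --series "0 0 0 0 0 0 0.5; 0 0 0 0 0 0 0.5; 0 0 0 0 0 0 0.5"

```text
clock: 36.2
position: [0.4326, -0.3182, -0.0002]
ee_rot: [0.001, 0.013, 1.0, -0.001]
contact_force: [-0.2, 0.4, 5.8]
width: 0.0631
gripper_force: 43.6
```

Call:
servo_tool --series "0 0 -0.02 0 0 0 0.5; 0 0 -0.05 0 0 0 0.5; 0 0 -0.09 0 0 0 0.5; 0 0 -0.12 0 0 0 0.5; 0 0 -0.12 0 0 0 0.5"

```text
clock: 36.7
position: [0.4343, -0.32, 0.1232]
ee_rot: [0.004, 0.013, 1.0, -0.004]
contact_force: [0.2, 0.2, -1.0]
width: 0.0626
gripper_force: 45.3
```

```bash
python3 -c "
from h import *
go(.618,.0144,.11,108.15)"
```

```text
shift mm [-175.2  338.9   12.1] turn z -19.6 cur yaw 88.6 tilt [ 0.008 -0.007 -1.   ] q [-0.76  0.3   1.76 -0.    1.07 -2.31] F [ 0.2  0.2 -1. ] w 0.0626 clk 36.7 pos [ 0.4343 -0.32    0.1232]
```

Call:
servo_tool --series "-0.018 0.036 0 0 0 0 0.5; -0.037 0.073 0 0 0 0 0.5; -0.056 0.11 0 0 0 0 0.5; -0.075 0.147 0 0 0 0 0.5; -0.095 0.183 0 0 0 0 0.5"

```text
clock: 37.2
position: [0.531, -0.1352, 0.1172]
ee_rot: [-0.001, 0.013, 1.0, 0.0]
contact_force: [-0.1, -0.3, -1.0]
width: 0.0626
gripper_force: 45.2
```

Call:
servo_tool --series "-0.018 0.036 0 0 0 -4 0.5; -0.037 0.073 0 0 0 -8 0.5; -0.056 0.11 0 0 0 -12 0.5; -0.075 0.147 0 0 0 -16 0.5; -0.081 0.156 0 0 0 -19.6 0.5"

```text
clock: 37.7
position: [0.6172, 0.0209, 0.117]
ee_rot: [-0.0, -0.161, 0.987, 0.001]
contact_force: [0.6, -0.5, -1.0]
width: 0.063
gripper_force: 45.2
```

Call:
servo_tool --series "0 0 0 0 0 0 0.5; 0 0 0.02 0 0 0 0.5; 0 0 0.04 0 0 0 0.5; 0 0 0.06 0 0 0 0.5; 0 0 0.06 0 0 0 0.5"

```text
clock: 38.2
position: [0.6125, 0.0159, 0.0549]
ee_rot: [-0.004, -0.157, 0.988, 0.001]
contact_force: [-0.8, -0.8, -1.5]
width: 0.0629
gripper_force: 45.1
```

Call:
servo_tool --series "0 0 0 0 0 0 0.5; 0 0 0 0 0 0 0.5"

```text
clock: 38.4
position: [0.6168, 0.0162, 0.0593]
ee_rot: [0.001, -0.157, 0.988, -0.0]
contact_force: [0.4, 0.1, -0.6]
width: 0.0629
gripper_force: 45.2
```

```bash
python3 -c "
from h import *
go(.6183,.0148,.0398,108.15)"
```

```text
shift mm [-1.  -1.8 19.5] turn z -0.0 cur yaw 108.1 tilt [ 0.002 -0.    -1.   ] q [-0.09  0.47  1.65 -0.    1.01 -1.97] F [ 0.4  0.1 -0.6] w 0.0629 clk 38.4 pos [0.6168 0.0162 0.0593]
```

Call:
servo_tool --series "-0.001 -0.0018 0.006 0 0 0 0.5; -0.001 -0.0018 0.012 0 0 0 0.5; -0.001 -0.0018 0.013 0 0 0 0.5; -0.001 -0.0018 0.013 0 0 0 0.5; -0.001 -0.0018 0.013 0 0 0 0.5"

```text
clock: 38.9
position: [0.6178, 0.0156, 0.0453]
ee_rot: [-0.0, -0.158, 0.987, -0.0]
contact_force: [0.5, -0.1, -1.3]
width: 0.063
gripper_force: 45.2
```

```bash
python3 -c "
from h import *
go(.6183,.0148,.0398,108.15)"
```

```text
shift mm [-0.2 -0.9  5.5] turn z 0.0 cur yaw 108.2 tilt [-0. -0. -1.] q [-0.09  0.49  1.67 -0.    0.99 -1.98] F [ 0.5 -0.1 -1.3] w 0.063 clk 38.9 pos [0.6178 0.0156 0.0453]
```

Call:
servo_tool --series "0 -0.001 0.002 0 0 0 0.5; 0 -0.001 0.004 0 0 0 0.5; 0 -0.001 0.0055 0 0 0 0.5; 0 -0.001 0.0055 0 0 0 0.5; 0 -0.001 0.0055 0 0 0 0.5"

```text
clock: 39.4
position: [0.6181, 0.0145, 0.0399]
ee_rot: [0.0, -0.158, 0.987, -0.0]
contact_force: [-0.4, -0.5, -0.9]
width: 0.0631
gripper_force: 45.4
```

Call:
servo_tool --series "0 0 0 0 0 0 0; 0 0 0 0 0 0 0; 0 0 0 0 0 0 0; 0 0 -0.03 0 0 0 0; 0 0 -0.07 0 0 0 0"

```text
clock: 39.9
position: [0.6162, 0.0147, 0.1082]
ee_rot: [-0.003, -0.158, 0.987, 0.001]
contact_force: [0.4, -0.4, 0.6]
width: 0.0853
gripper_force: 0.0
```

Call:
servo_tool --series "0.04 -0.02 -0.02 0 0 0 0; 0.08 -0.04 -0.04 0 0 0 0; 0.12 -0.06 -0.06 0 0 0 0; 0.16 -0.08 -0.06 0 0 0 0; 0.19 -0.1 -0.06 0 0 0 0"

```text
clock: 40.4
position: [0.467, -0.1407, 0.1708]
ee_rot: [0.0, -0.158, 0.987, -0.001]
contact_force: [0.6, -0.4, -0.2]
width: 0.0855
gripper_force: 0.0
```

Run:
```python
from h import *
im=eyes.get_image("top"); cv2.imwrite("pics/top16.png",im[:,:,::-1])
cv2.imwrite("pics/scene16.png",eyes.get_image("scene")[:,:,::-1])
for c in cases(im,roi=(250,150,345,260),z=.058): print("case on pad",*c)
h=hsv(im); o=(h[...,0]<19)&(h[...,1]>110)&(h[...,2]>50)
for c in blobs(o,100,(195,190,285,250)): print("bowl/handle",cv2.boundingRect(c),cv2.contourArea(c))
a=im[170:250,190:350];b=cv2.imread("pics/scene16.png")[240:360,310:470,::-1]
cv2.imwrite("pics/c10.png",np.hstack([cv2.resize(x,s,interpolation=2) for x,s in((a[:,70:150],(400,400)),(b[:,0:120],(400,400)))])[:,:,::-1])
```

```text
case on pad [300. 203.] [617.8  16.7] [115.2  61. ] 18.0
bowl/handle (208, 207, 64, 35) 721.0
```

View pics/c10.png

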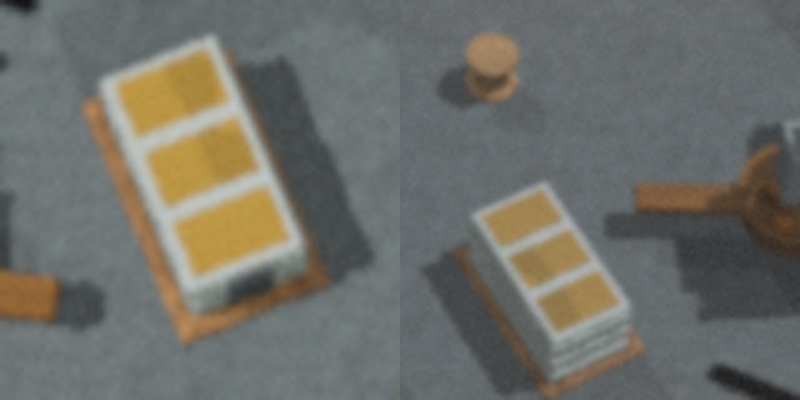

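The pile is square and flush, centred on the pad: camera (617.8, 16.7) against (617.8, 16.1). Now I fetch the bowl.

Call:
servo_tool --series "0 0 0 0 0 8.2 0; 0 0 0 0 0 16.4 0; 0 0 0 0 0 24.6 0; 0 0 0 0 0 32.8 0; 0 0 0 0 0 41 0.3"

```text
clock: 41.0
position: [0.4694, -0.1391, 0.1698]
ee_rot: [0.0, 0.201, 0.98, 0.0]
contact_force: [0.1, -0.6, -0.1]
width: 0.0734
gripper_force: 0.0
```

Call:
servo_tool --series "0 0 0 0 0 8.2 0.3; 0 0 0 0 0 16.4 0.3; 0 0 0 0 0 24.6 0.3; 0 0 0 0 0 32.8 0.3; 0 0 0 0 0 41 0.3"

```text
clock: 41.5
position: [0.4694, -0.1391, 0.1697]
ee_rot: [0.0, 0.531, 0.847, 0.0]
contact_force: [-0.7, 0.8, -0.8]
width: 0.0598
gripper_force: 0.0
```

Call:
servo_tool --series "0 0 0 0 0 8.2 0.3; 0 0 0 0 0 16.4 0.3; 0 0 0 0 0 24.6 0.3; 0 0 0 0 0 32.8 0.3; 0 0 0 0 0 38.5 0.3"

```text
clock: 42.0
position: [0.4694, -0.1391, 0.1697]
ee_rot: [-0.0, 0.78, 0.625, 0.0]
contact_force: [0.3, -0.8, 0.7]
width: 0.0599
gripper_force: 0.0
```

Run:
```python
from h import *
go(.5687,.1172,.13,-12.4)
im=eyes.get_image("top"); cv2.imwrite("pics/top17.png",im[:,:,::-1])
h=hsv(im); o=((h[...,0]<19)&(h[...,1]>110)&(h[...,2]>50)).astype(np.uint8); o[:,:242]=0;o[:,275:]=0;o[:205]=0;o[240:]=0
ys,xs=np.nonzero(o); H=plane("top",np.c_[xs,ys],.035)[:,:2]*1000; c=H.mean(0); print("handle",len(xs),c,np.linalg.svd(H-c)[2][0],np.ptp(H,axis=0))
```

```text
shift mm [271.7  41.1  39.8] turn z -0.2 cur yaw -12.6 tilt [ 0.  0. -1.] q [-0.43  0.19  1.78  0.    1.17 -0.21] F [ 0.3 -0.8  0.7] w 0.0599 clk 42.0 pos [ 0.4694 -0.1391  0.1697]
handle 254 [568.61646994 128.66124848] [-0.20136798 -0.97951567] [33.44289403 71.73612712]
```

Call:
servo_tool --series "0.045 0.007 0 0 0 0 0.3; 0.09 0.014 0 0 0 0 0.3; 0.135 0.021 0 0 0 0 0.3; 0.18 0.028 0 0 0 0 0.3; 0.225 0.035 0 0 0 0 0.3"

```text
clock: 42.55
position: [0.5517, 0.0751, 0.1698]
ee_rot: [0.0, 0.778, 0.628, 0.0]
contact_force: [1.6, -0.6, 0.3]
width: 0.0597
gripper_force: 0.0
```

Call:
servo_tool --series "0.03 0.004 0.02 0 0 0 0.3; 0.047 0.006 0.04 0 0 0 0.3; 0.047 0.006 0.08 0 0 0 0.3; 0.047 0.006 0.1 0 0 0 0.3; 0.047 0.006 0.1 0 0 0 0.3"

```text
clock: 43.05
position: [0.5643, 0.118, 0.0664]
ee_rot: [-0.002, 0.778, 0.628, -0.003]
contact_force: [-0.3, -0.6, 0.6]
width: 0.0598
gripper_force: 0.0
```

Call:
servo_tool --series "0 0 0 0 0 0 0.3; 0 0 0 0 0 0 0.3" --squeeze 70

```text
clock: 43.25
position: [0.5683, 0.1175, 0.0713]
ee_rot: [0.001, 0.779, 0.627, 0.001]
contact_force: [-1.1, -0.7, 0.5]
width: 0.0599
gripper_force: 0.0
```

```bash
python3 -c "
from h import *
go(.5685,.1172,.014,-12.4)"
```

```text
shift mm [-0.3  0.1 57.3] turn z 0.1 cur yaw -12.3 tilt [ 0.003  0.    -1.   ] q [ 0.08  0.41  1.73 -0.    1.    0.3 ] F [-1.1 -0.7  0.5] w 0.0599 clk 43.2 pos [0.5683 0.1175 0.0713]
```

Call:
servo_tool --series "0 0 0.015 0 0 0 0.3; 0 0 0.03 0 0 0 0.3; 0 0 0.045 0 0 0 0.3; 0 0 0.056 0 0 0 0.3; 0 0 0.056 0 0 0 0.3"

```text
clock: 43.75
position: [0.5666, 0.1171, 0.0135]
ee_rot: [-0.0, 0.779, 0.627, -0.0]
contact_force: [-0.7, -0.5, -0.3]
width: 0.0602
gripper_force: 0.0
```

Call:
servo_tool --series "0 0 0 0 0 0 0.3; 0 0 0 0 0 0 0.6; 0 0 0 0 0 0 1; 0 0 0 0 0 0 1; 0 0 0 0 0 0 1"

```text
clock: 44.25
position: [0.5673, 0.1172, 0.0143]
ee_rot: [0.0, 0.779, 0.627, 0.0]
contact_force: [0.9, -0.9, 1.1]
width: 0.0203
gripper_force: 68.3
```

Call:
servo_tool --series "0 0 0 0 0 0 1; 0 0 -0.002 0 0 0 1; 0 0 -0.004 0 0 0 1; 0 0 -0.0055 0 0 0 1; 0 0 -0.0055 0 0 0 1"

```text
clock: 44.75
position: [0.5668, 0.1172, 0.0192]
ee_rot: [-0.0, 0.779, 0.627, -0.0]
contact_force: [-0.1, -0.1, -2.1]
width: 0.0205
gripper_force: 68.5
```

Call:
servo_tool --series "-0.002 -0.008 0 0 0 0 1; -0.005 -0.024 0 0 0 0 1; -0.009 -0.044 0 0 0 0 1; -0.013 -0.064 0 0 0 0 1; -0.017 -0.084 0 0 0 0 1"

```text
clock: 45.25
position: [0.4794, 0.1185, 0.0191]
ee_rot: [-0.0, 0.779, 0.627, -0.0]
contact_force: [0.6, 0.4, -1.0]
width: 0.0204
gripper_force: 68.5
```

Call:
servo_tool --series "-0.004 -0.02 0 0 0 0 1; -0.008 -0.038 0 0 0 0 1; -0.011 -0.05 0 0 0 0 1; -0.011 -0.055 0 0 0 0 1; -0.011 -0.055 0 0 0 0 1"

```text
clock: 45.75
position: [0.4247, 0.1197, 0.0194]
ee_rot: [0.0, 0.779, 0.627, 0.0]
contact_force: [0.4, 0.7, -1.7]
width: 0.0203
gripper_force: 68.5
```

Run:
```python
from h import *
go(.432,.1171,.11,-12.4)
im=eyes.get_image("scene"); cv2.imwrite("pics/scene18.png",im[:,:,::-1])
print(bowl(im,.0475), "ref (450.7,207.4) read as (455.2,206.8)")
cv2.imwrite("pics/c11.png",cv2.resize(im[205:305,360:500],(700,500),interpolation=2)[:,:,::-1])
```

```text
shift mm [ -1.    7.7 -90.6] turn z 0.1 cur yaw -12.3 tilt [ 0. -0. -1.] q [ 0.12  0.32  2.08 -0.    0.74  0.33] F [ 0.4  0.7 -1.7] w 0.0203 clk 45.8 pos [0.4247 0.1197 0.0194]
(array([446.98472896, 206.26088884]), np.float64(38.55810706212664)) ref (450.7,207.4) read as (455.2,206.8)
```

View pics/c11.png

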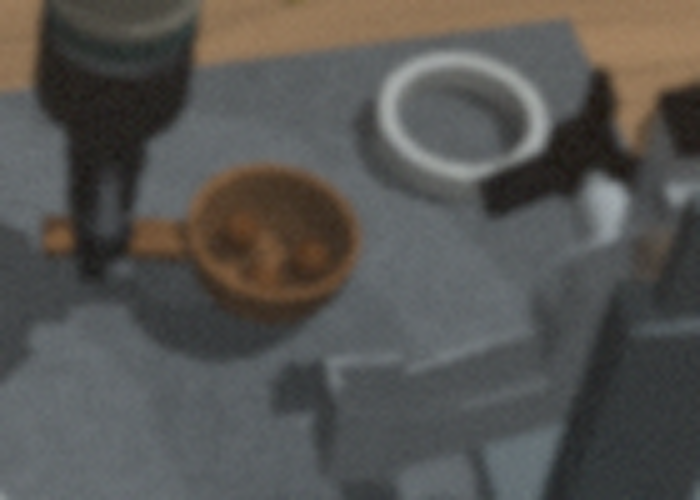

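Three beads lie in the bowl at crop (240,230), (265,270) and (310,255), so the count is right. I lift it and carry it to the pile.

Call:
servo_tool --series "0 0 -0.01 0 0 0 1; 0 0 -0.03 0 0 0 1; 0 0 -0.055 0 0 0 1; 0 0 -0.078 0 0 0 1; 0 0 -0.09 0 0 0 1"

```text
clock: 46.3
position: [0.4274, 0.1197, 0.112]
ee_rot: [0.001, 0.779, 0.627, 0.002]
contact_force: [-0.3, 0.4, -1.6]
width: 0.0205
gripper_force: 68.6
```

Call:
servo_tool --series "-0.006 0.008 0 0 0 0 1; -0.018 0.026 0 0 0 0 1; -0.035 0.049 0 0 0 0 1; -0.053 0.074 0 0 0 0 1; -0.071 0.099 0 0 0 0 1"

```text
clock: 46.8
position: [0.5079, 0.0275, 0.1087]
ee_rot: [0.0, 0.779, 0.627, -0.0]
contact_force: [-0.0, 0.6, -1.7]
width: 0.0204
gripper_force: 68.6
```

Call:
servo_tool --series "-0.018 0.025 0 0 0 0 1; -0.036 0.05 0 0 0 0 1; -0.053 0.075 0 0 0 0 1; -0.068 0.096 0 0 0 0 1; -0.077 0.108 0 0 0 0 1"

```text
clock: 47.3
position: [0.5976, -0.0718, 0.1084]
ee_rot: [0.0, 0.779, 0.626, -0.0]
contact_force: [0.7, -0.2, -1.8]
width: 0.0207
gripper_force: 68.6
```

Call:
servo_tool --series "-0.002 0.003 0 0 0 0 1; -0.002 0.003 0 0 0 0 1; -0.002 0.003 0 0 0 0 1; -0.002 0.003 0 0 0 0 1; -0.002 0.003 0 0 0 0 1"

```text
clock: 47.8
position: [0.5977, -0.0709, 0.1095]
ee_rot: [-0.0, 0.779, 0.627, -0.0]
contact_force: [-0.5, -0.6, -2.3]
width: 0.0206
gripper_force: 68.6
```

Run:
```python
from h import *
go(.5992,-.0731,.0723,-12.4)
z=tool()[0]['position'][2]-.0143+.042
im=eyes.get_image("scene"); cv2.imwrite("pics/scene19.png",im[:,:,::-1])
print(z,bowl(im,z,roi=(290,230,420,380)))
```

```text
shift mm [-1.8  2.  37.2] turn z 0.1 cur yaw -12.3 tilt [-0.  0. -1.] q [-0.23  0.4   1.63  0.    1.11 -0.02] F [-0.5 -0.6 -2.3] w 0.0206 clk 47.8 pos [ 0.5977 -0.0709  0.1095]
0.13720773139736728 (array([616.91477806,   6.01811537]), np.float64(33.157149257140425))
```

Call:
servo_tool --series "-0.0018 0.002 0.008 0 0 0 1; -0.0018 0.002 0.018 0 0 0 1; -0.0018 0.002 0.026 0 0 0 1; -0.0018 0.002 0.03 0 0 0 1; -0.0018 0.002 0.03 0 0 0 1"

```text
clock: 48.35
position: [0.5991, -0.0738, 0.078]
ee_rot: [-0.001, 0.779, 0.627, -0.001]
contact_force: [-0.1, 0.2, -1.3]
width: 0.0205
gripper_force: 68.6
```

Call:
servo_tool --series "0 0 0.002 0 0 0 1; 0 0 0.004 0 0 0 1; 0 0 0.006 0 0 0 1; 0 0 0.007 0 0 0 1; 0 0 0.007 0 0 0 1"

```text
clock: 48.85
position: [0.6, -0.0741, 0.0727]
ee_rot: [0.0, 0.779, 0.627, 0.0]
contact_force: [-0.9, -0.8, 0.7]
width: 0.0203
gripper_force: 69.0
```

Run:
```python
from h import *
go(.5992,-.0731,.0723,-12.4)
im=eyes.get_image("top"); cv2.imwrite("pics/top20.png",im[:,:,::-1])
im=eyes.get_image("scene"); cv2.imwrite("pics/scene20.png",im[:,:,::-1])
h=hsv(im); 
for p in ((.6178,.0165),(.5808,.0165),(.6178,.0565)):
  q=proj("scene",[[*p,.1]])[0]; print(q,h[int(q[1]),int(q[0])])
```

```text
shift mm [ 0.8 -1.   0.4] turn z 0.1 cur yaw -12.3 tilt [ 0.001 -0.    -1.   ] q [-0.24  0.44  1.67 -0.    1.03 -0.02] F [-0.9 -0.8  0.7] w 0.0203 clk 48.9 pos [ 0.6    -0.0741  0.0727]
[355.3629228  305.96450493] [ 13 112  96]
[351.94627939 292.53696   ] [ 13 106 108]
[372.75034968 303.38773579] [ 13 106  91]
```

Call:
servo_tool --series "0 0 0.0005 0 0 0 1; 0 0 0.0005 0 0 0 0.9; 0 0 0.0005 0 0 0 0.7; 0 0 0.0005 0 0 0 0.5; 0 0 0.0005 0 0 0 0.5"

```text
clock: 49.45
position: [0.5998, -0.0737, 0.0716]
ee_rot: [-0.0, 0.779, 0.627, 0.0]
contact_force: [-0.9, -0.5, 0.3]
width: 0.0428
gripper_force: 0.0
```

Call:
servo_tool --series "0 0 0 0 0 0 0.5; 0 0 -0.015 0 0 0 0.5; 0 0 -0.04 0 0 0 0.5; 0 0 -0.08 0 0 0 0.5; 0 0 -0.1 0 0 0 0.5"

```text
clock: 49.95
position: [0.6012, -0.0742, 0.1748]
ee_rot: [0.002, 0.779, 0.627, 0.001]
contact_force: [0.8, -1.3, 0.0]
width: 0.0428
gripper_force: 0.0
```

Call:
servo_tool --series "-0.04 -0.02 0 0 0 0 0.5; -0.08 -0.04 0 0 0 0 0.5; -0.12 -0.06 0 0 0 0 0.5; -0.16 -0.08 0 0 0 0 0.5; -0.2 -0.1 0 0 0 0 0.5"

```text
clock: 50.45
position: [0.4583, -0.249, 0.1719]
ee_rot: [0.0, 0.779, 0.627, 0.0]
contact_force: [0.1, -0.1, -0.4]
width: 0.0424
gripper_force: 0.0
```

Run:
```python
from h import *
im=eyes.get_image("top"); cv2.imwrite("pics/top21.png",im[:,:,::-1])
sc=eyes.get_image("scene"); cv2.imwrite("pics/scene21.png",sc[:,:,::-1])
go(.3,-.3,.3)
A=cv2.resize(im[140:260,240:360],(400,400),interpolation=2);B=cv2.resize(sc[260:360,300:400],(400,400),interpolation=2)
cv2.imwrite("pics/c12.png",np.hstack([A,B])[:,:,::-1])
h=hsv(im); g=cv2.resize(im[150:250,250:350],(600,600),interpolation=2)
h=hsv(im); m=((h[...,0]<17)&(h[...,1]>120)&(h[...,2]<175)).astype(np.uint8)*255
for k in(.042,): 
    for c in blobs(m>0,100,(270,160,345,240)): print(cv2.boundingRect(c),cv2.contourArea(c))
print("expected rim centre px",proj("top",[[.6178,.0165,.1]]),"pile top",proj("top",[[.6178,.0165,.058]]))
```

```text
shift mm [ -81.7 -142.1 -127.8] turn z None cur yaw -12.6 tilt [-0.002 -0.002 -1.   ] q [-0.64  0.24  1.71 -0.    1.19 -0.41] F [0.7 0.2 0.4] w 0.0427 clk 50.5 pos [ 0.4563 -0.2516  0.1718]
(278, 181, 67, 56) 1269.5
expected rim centre px [[298.84881546 197.49646104]] pile top [[299.55567868 202.3381431 ]]
```

View pics/c12.png

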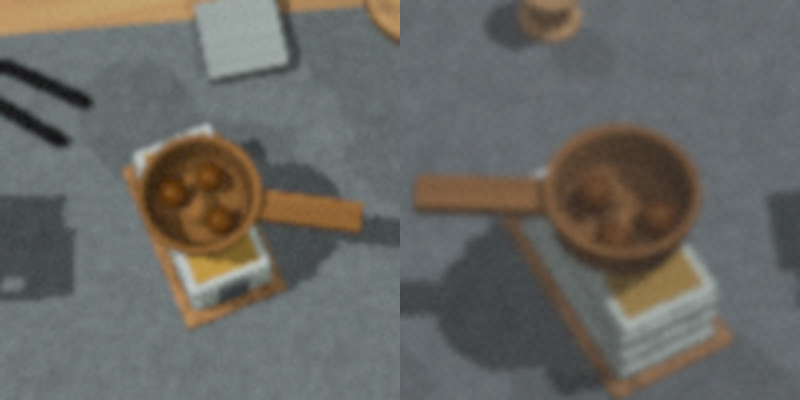

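The bowl stands upright with three beads in it. Its rim centre is at px (300.3,197.3) against an ideal (298.9,197.5), about 3 mm off the middle. The pile is undisturbed and the arm is clear, so I hand in.

```bash
python3 -c "
from rig import manip
print(manip.sign_off())"
```

```text
the job is handed in; nothing more can be done
None
```

The job is handed in: three beads (one per case) are in the bowl, the three cases are stacked flush within about 1 mm of the pad's centre, and the bowl stands upright about 3 mm off the middle of the pile.

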